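# Unhook a T-bracket and set it to the scribed line

## Robot

A 6-joint arm with a two-finger parallel gripper is mounted at the origin on the work surface. World frame = base frame: x ahead of the robot, y to its left, z up, the work surface at z = 0. Lengths are in m, angles in rad, forces in N, time in s.
With the tool pointing down it reaches from about 0.35 to 0.975 m from the base axis. Payload 4.9 kg.
Tool frame: the origin (TCP) lies on the mounting face of the last link; the fingertips stand 173 mm ahead of it and the grasp point (between the pads) lies 155 mm ahead of it; z points along the fingers, y is the direction in which the jaws open and shut (so a half turn about z gives the same grasp; the last joint's range is limited). The gripper opens to 85 mm and grips with 20 to 120 N. Pads are 22 mm wide; open, the fingers measure 114 mm over their backs; the gripper's body (76 mm by 85 mm) begins 54 mm behind the grasp point. The pads swing forward as they close: fully open they stand 13 mm farther back than shut.
Start: joints at [1.223, 0.053, 1.613, -0, 1.476, -0.119], TCP at [0.142, 0.609, 0.405] pointing down, gripper open.
Joint ranges: [-3.01, 3.01], [-1.01, 2.22], [0.06, 2.58], [-1.02, 4.17], [0.09, 2.62], [-3.14, 3.14]. Speed limits (rad/s): [2.57, 2.57, 3.14, 3.14, 3.14, 3.14].

## Interface

Orientations are given as a unit quaternion [w, x, y, z].
In Python, from plant import manip gives the robot as it stands.
- The arm moves only by the tool play_rows, never from a script. Its argument "increments" is a list of rows, each an object with "offset": the shift along the tool's x, y, z in mm, a list of three; "twist": the turn about the tool's z in rad; "grip": the opening, from 0 (shut) to 1 (fully open). In form: [{"offset": [dx, dy, dz], "twist": twist, "grip": grip}, ...]. A call has 1 to 5 rows; each row is the pose to reach, as a shift and turn from the pose commanded when the call began, along the tool's axes at that moment; what a row does not reach only later rows make up. A row lasts 1/12 s, in which the tool goes at most 41.7 mm and 7.16 degrees, less where a joint would pass 70% of its speed; a pose out of reach is approached as far as the arm can. A call with a gripper value outside its range is refused whole. The fingers move at their own pace and stop on an object; the grip force is fixed at half the most. Time passes only in rows, so rows that repeat a pose let the fingers close. It gives the time, the measured TCP pose, the force and the opening at its end, in the units of the state.
- manip.state(): the state, without advancing time (a new reading comes with each control period).
- manip.grab_frame(name): name is "scene" or "top"; returns the picture (420x560x3 uint8, blue, green, red); there is no depth.
- manip.get_calibration(name): a dict with "fx", "fy", "cx", "cy" (pixels), "k1" (the pictures are not rectified: a ray, as slopes to the right and down, at radius r is drawn at 1 + k1 r^2 times it, then the intrinsics apply), "T" (4x4, takes a point from camera to world coordinates). Camera axes: x right, y down, z forward; pixel columns grow to the right and rows downward; lengths in m; the calibration is good to about 2 mm. A picture is of the moment at which its call begins. get_calibration takes no time and is no camera call.
- manip.job_done(): hands the job in, once; it reports no verdict.
Trained networks look in the newest picture that a camera, given by its name, has taken for a name from the list of things; names that differ only in an ending like _2 or _b are one class to them, and where a whole thing is asked for, a point or a joint stands for the part that bears it (a point fixed in the world has none). Each returns a list of dicts, best first, with "p" (0 to 1); they miss things now and then, are a little off and sometimes report something else, mostly with a low value. They report only what shows in the picture. A call takes as long as a camera call. They do not tell look-alikes from the thing itself.
- manip.boxes_of(query, camera): "xyz" ([x, y, z] in m, in the coordinates of the camera as it stood for that picture, good to about 4 mm: the middle of the surface that is visible of it).
- manip.tip_of(query, camera): "xyz" ([x, y, z] in m, in the coordinates of the camera as it stood for that picture, good to about 4 mm: a listed point, or the origin of a listed thing).
The state is a dict: "time": time; "joint_pos": joint angles; "joint_vel": joint speeds; "joint_efforts": joint torques, N m; "tool_pos": TCP position; "tool_rot": TCP orientation; "contact_force": force on the tool from outside, world axes, zero at the start; "ft_torque": the same for the moment, N m; "gripper_width": opening from 0.0 (shut) to 1.0 (fully open).
Only numpy, scipy, OpenCV 4.12 (cv2) and the standard library are available. Lean on these libraries where they do the work, as an engineer would, in place of code of your own. Each camera call takes 0.05 s, during which the arm holds its last target. There are 200 camera calls.

## Task

Take the T-shaped metal bracket off the barbed hook: raise it, tip it so that its foot swings out towards the robot, and draw it off over the barb without dropping it. Stand it upright on the steel work plate with its yellow foot edge facing the white scribed line and a few centimetres short of it, and let go. Then push it along the plate until the yellow edge just meets the line, square to it and within the line's length, and leave the clamp, tube and V-block where they are.

Things in the scene. Friction and masses are not known exactly. Their poses are not given: they have to be found in the camera images.
- bracket: Loose bright metal T-bracket, 0.3 kg. Foot 60 (x) x 56 (y) x 5 mm; leg 5 (x) x 56 (y) mm rises from the foot's middle to 100 mm above its underside, with a slot through it (see bracket_slot). Origin: centre of the foot's underside; z up the leg; +x to the foot's yellow edge. Hangs upright on the hook, slot top resting on the level bar, yellow edge towards the post, axes roughly the rack's.
- bracket_edge (a point): Middle of the lower yellow edge of the bracket's foot: 30 mm along +x from the bracket's origin, on the underside. Axes as the bracket's.
- bracket_slot (a point): Centre of the slot in the bracket's leg, 54 mm above the foot's underside. The slot runs right through along x, 14 mm wide (y) and 18 mm high (45 to 63 mm above the underside). The solid tab above it, 56 mm wide and 37 mm high (63 to 100 mm), is the place to grip, across y. Axes as the bracket's.
- rack: Fixed hook stand: base 150 (x, -110 to +40) x 110 x 12 mm; blue post 20 x 14 mm, 205 mm high. Origin: on the table under the middle of the post's front face; z up; the hook points to the rack's -x, roughly to the robot. Hook: round bar 6 mm thick in the plane y = 0, level at axis height 190 mm from the post to x = -65 mm, then rising at 45 degrees (to -x and up) for 22 mm to its tip.
- hook_tip (a point): Tip of the hook's bar axis: x = -80.6, y = 0, z = 205.6 mm in the rack's frame, axes as the rack's. From it a red barb 4 mm thick leans back at right angles to the rising end (to +x and up), 8 mm long plus a 2 mm round end. The upright bracket cannot pass the barb; tipped about 45 degrees (foot towards the rack's -x) its slot threads off along the rising end with 5 mm to spare.
- work_plate: Fixed steel plate on the table, 200 (x) x 160 (y) x 12 mm thick. Origin: centre of its underside; x points (give or take its yaw) away from the robot. Nothing on it stops the bracket.
- line (a point): Middle of the white scribed line (1.5 mm wide, on a blue band 40 mm wide) on the top of the work plate, 45 mm along +x from the plate's centre, 12 mm above the table. The line runs along the plate's y for 158 mm. Axes as the plate's; the bracket comes from -x.
- clamp: Bystander: loose bar clamp lying on the table, bar 200 x 8 x 20 mm, red handle, overall 220 x 79 x 25 mm; origin under the middle of the bar.
- tube: Bystander: loose copper-coloured tube offcut standing on end, 52 mm across, 50 mm high; origin: centre of its underside.
- vblock: Bystander: loose red V-block, 50 x 45 x 36 mm; origin: centre of its underside.
Not all that is in view belongs to the job. Of the things shaped like the bracket, the metal one is meant. Several things look just like the rack: the one meant starts farthest to the robot's right.

How it is judged:
On the way, in this order (a step that is already met when the one before it is completed fails the run):
1. the bracket, still on the hook, is tipped by 15 degrees or more with its slot near the hook's tip (angle between bracket's own z axis and vertical above 0.26 rad and distance between bracket_slot and hook_tip below 0.04 m and x of bracket_slot in the frame of hook_tip above -0.01 m), for 0.1 s.
2. the bracket is off the hook, in front of its tip (x of bracket_slot in the frame of hook_tip below -0.025 m and contact force between bracket and rack below 0.1 N), for 0.1 s.
3. the bracket stands upright on the work plate, let go, its yellow edge towards the line and at least 15 mm short of it (angle between bracket's own z axis and vertical below 0.05 rad and x of bracket_edge in the frame of line between -0.13 and -0.015 m and y of bracket_edge in the frame of line between -0.075 and 0.075 m and z of bracket_edge in the frame of line between -0.004 and 0.004 m and angle between the x axis of bracket and the x axis of line, either way round below 0.5 rad and contact force between the fingers and bracket below 0.1 N and linear speed of bracket below 0.02 m/s), for 0.3 s.
4. the bracket slides up to the line on the plate (its edge passes 3 to 14 mm short of it, flat on the plate) (x of bracket_edge in the frame of line between -0.014 and -0.003 m and z of bracket_edge in the frame of line between -0.004 and 0.004 m and angle between bracket's own z axis and vertical below 0.1 rad), for 0.02 s.
At the end, for the whole second after the job is handed in: The bracket stands upright (within 3 degrees) and at rest on the work plate, the middle of its yellow edge within 3 mm of the line's centre and within 50 mm of the line's middle, square to the line within 4 degrees (x of bracket_edge in the frame of line between -0.003 and 0.003 m and y of bracket_edge in the frame of line between -0.05 and 0.05 m and z of bracket_edge in the frame of line between -0.004 and 0.004 m and angle between the x axis of bracket and the x axis of line, either way round below 0.07 rad and angle between bracket's own z axis and vertical below 0.05 rad and linear speed of bracket below 0.02 m/s); the robot touches nothing.
It fails at once if the bracket is dropped or flung (faster than 1.2 m/s) (linear speed of bracket above 1.2 m/s).
It fails at once if the clamp is moved by more than 20 mm (distance of clamp from where it was at the start of the episode above 0.02 m).
It fails at once if the tube is moved by more than 20 mm (distance of tube from where it was at the start of the episode above 0.02 m).
It fails at once if the V-block is moved by more than 20 mm (distance of vblock from where it was at the start of the episode above 0.02 m).
It also fails if it takes over 61 s, if anything falls off the work surface, if the arm or the gripper's body presses on something with over 40 N, if the wrist force passes 120 N, or if a joint passes its speed limit or range.

## Working session

There is one attempt and no reset: what is moved stays moved. The work goes in short steps, Python scripts to look and compute and a tool call to move; the robot and the scene stay as the last step left them, time stands still between calls to the robot, and variables do not carry over. Pictures are saved under pics/ and viewed, about 8 in all and at most 12, crops included, and the job is handed in when it is done.

Besides the shell and the picture viewer there is one more tool, called in YAML: its name, and indented under it one key for each argument. play_rows: Moves the arm, as the interface text tells. Its arguments: {"type":"object","properties":{"increments":{"type":"array"}},"required":["increments"]}

```bash
mkdir -p pics; cat > h.py <<'E'
import numpy as np, cv2
from plant import manip
from scipy.spatial.transform import Rotation as R
def cal(c):
    k=manip.get_calibration(c); return k,np.array(k["T"])
def world(c,p):
    T=cal(c)[1]; return (T@np.append(p,1))[:3]
def proj(c,P):
    k,T=cal(c); q=np.linalg.inv(T)@np.append(P,1); s=q[:2]/q[2]; s=s*(1+k["k1"]*(s@s))
    return np.array([k["fx"]*s[0]+k["cx"],k["fy"]*s[1]+k["cy"]])
def ray(c,uv):
    k,T=cal(c); d=(np.array(uv,float)-[k["cx"],k["cy"]])/[k["fx"],k["fy"]]; s=d.copy()
    for _ in range(20): s=d/(1+k["k1"]*(s@s))
    return T[:3,3],T[:3,:3]@np.append(s,1)
def onz(c,uv,z):
    o,d=ray(c,uv); return o+d*(z-o[2])/d[2]
def snap(c,name,box=None,s=1):
    im=manip.grab_frame(c)
    v=im if box is None else im[box[1]:box[3],box[0]:box[2]]
    cv2.imwrite("pics/"+name,cv2.resize(v,None,fx=s,fy=s,interpolation=cv2.INTER_CUBIC)); return im
np.set_printoptions(precision=4,suppress=True)
E
python3 - <<'E'
from h import *
a=snap("scene","s0.png");b=snap("top","t0.png")
for c in("scene","top"):
    k,T=cal(c);print(c,k["fx"],k["k1"],T[:3,3],T[:3,2])
    for f,q in[("tip_of",q) for q in("bracket","bracket_slot","bracket_edge","hook_tip","rack","work_plate","line","clamp","tube","vblock")]:
        for r in getattr(manip,f)(q,c)[:5]: 
            P=world(c,r["xyz"]);print(c,q,round(r["p"],2),P,proj(c,P).round())
s=manip.state();print(s["time"],s["tool_pos"],s["tool_rot"],s["gripper_width"])
E
```

```text
scene 509.62386194888796 -0.07170572653029463 [ 1.2564 -0.7016  1.2444] [-0.4438  0.4692 -0.7635]
scene bracket 0.84 [ 0.5916 -0.0082 -0.0038] [272. 224.]
scene bracket 0.83 [ 0.424   0.09   -0.0032] [255. 179.]
scene bracket 0.63 [0.5887 0.1371 0.1275] [303. 168.]
scene bracket_slot 0.67 [0.4282 0.0945 0.0546] [256. 167.]
scene bracket_slot 0.64 [0.5819 0.1426 0.1799] [303. 154.]
scene bracket_edge 0.84 [ 0.5706  0.0078 -0.0006] [271. 216.]
scene bracket_edge 0.78 [ 0.4522  0.0975 -0.0056] [263. 183.]
scene bracket_edge 0.61 [0.6093 0.1496 0.1275] [311. 169.]
scene hook_tip 0.74 [0.3331 0.296  0.2019] [276.  89.]
scene hook_tip 0.68 [0.5419 0.1313 0.2034] [291. 144.]
scene hook_tip 0.59 [0.6785 0.3218 0.2067] [367. 131.]
scene rack 0.92 [0.6162 0.1517 0.0012] [312. 197.]
scene rack 0.75 [ 0.7557  0.3331 -0.0007] [380. 188.]
scene work_plate 0.73 [0.5833 0.1398 0.1298] [303. 166.]
scene work_plate 0.65 [ 0.5596 -0.1719  0.0005] [227. 250.]
scene line 0.95 [ 0.6063 -0.1734  0.0097] [238. 257.]
scene clamp 0.75 [0.4835 0.4662 0.0009] [339. 130.]
scene tube 0.63 [ 0.4806 -0.4452 -0.0055
[... 769 characters left out ...]
27.]
top hook_tip 0.92 [0.3311 0.2922 0.2017] [171. 305.]
top hook_tip 0.56 [0.6739 0.3154 0.2047] [170. 176.]
top rack 0.8 [0.6185 0.1458 0.0008] [238. 214.]
top rack 0.74 [0.4119 0.2977 0.0027] [184. 281.]
top rack 0.72 [0.7534 0.3355 0.0013] [179. 170.]
top rack 0.55 [0.538  0.1288 0.2059] [238. 227.]
top work_plate 0.78 [ 0.5629 -0.1774  0.002 ] [345. 234.]
top line 0.69 [ 0.6055 -0.1734  0.0127] [344. 220.]
top line 0.29 [0.6177 0.1493 0.001 ] [237. 214.]
top clamp 0.62 [0.48   0.4647 0.0065] [129. 256.]
top tube 0.68 [ 0.4778 -0.4488  0.0036] [437. 264.]
top vblock 0.74 [ 0.7427 -0.0122  0.0017] [291. 176.]
1.1 [0.1418 0.6087 0.4047] [-0.      0.1142  0.9935 -0.    ] 1.0007574597697155
```

View pics/s0.png

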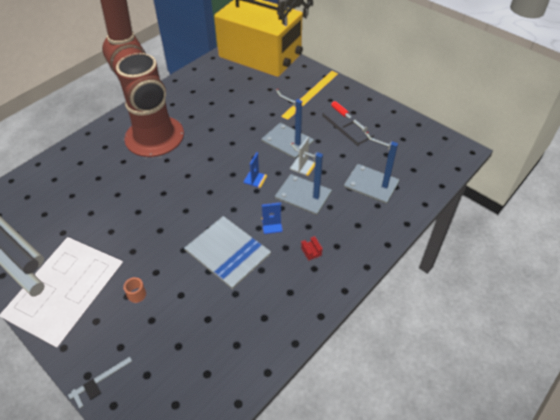

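View pics/t0.png

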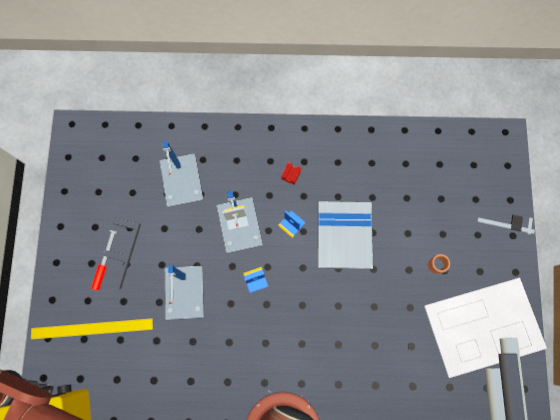

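```bash
cat >> h.py <<'E'
def off(G,yaw,note=""):
    """grasp-point target (world), yaw of tool y minus 90deg -> tool offset mm, twist"""
    s=manip.state(); p=np.array(s["tool_pos"]); q=s["tool_rot"]; M=R.from_quat([q[1],q[2],q[3],q[0]]).as_matrix()
    t=np.array(G)+[0,0,.155]; o=M.T@(t-p)*1000
    cur=np.arctan2(-M[0,1],M[1,1]); 
    print(note,"t",round(s["time"],2),"off",o.round(1),"twist",round(-((yaw-cur+np.pi/2)%np.pi-np.pi/2),3),"G now",p-[0,0,.155],"F",np.array(s["contact_force"]).round(1),"w",round(s["gripper_width"],3),"tilt",np.degrees(np.arccos(-M[2,2])).round(2))
E
python3 - <<'E'
from h import *
off([.579,.1415,.29],.25)
print(manip.get_calibration("top")["cx"])
E
```

```text
t 1.1 off [-531.8 -355.8  -40.3] twist -0.479 G now [0.1418 0.6087 0.2497] F [0.3 0.  0.2] w 1.001 tilt 0.0
279.2201028005651
```

```bash
python3 - <<'E'
import cv2
a=cv2.imread("pics/t0.png")[180:260,195:390];b=cv2.imread("pics/s0.png")[130:220,240:350]
cv2.imwrite("pics/c0.png",cv2.resize(a,None,fx=4,fy=4,interpolation=cv2.INTER_CUBIC))
cv2.imwrite("pics/c1.png",cv2.resize(b,None,fx=6,fy=6,interpolation=cv2.INTER_CUBIC))
E
```

```text
(no output)
```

View pics/c0.png

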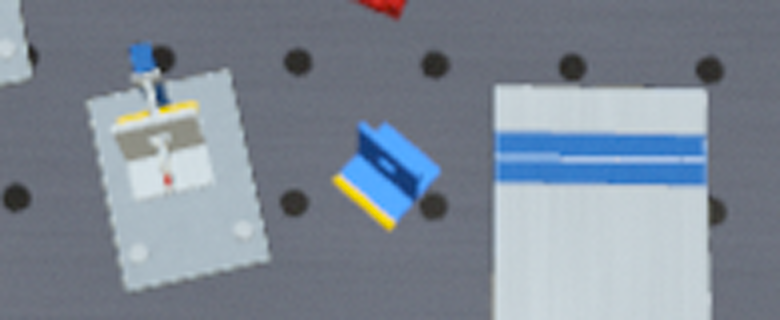

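```bash
python3 - <<'E'
from h import *
f=lambda u,v,z:onz("top",(195+u/4,180+v/4),z)
c=[f(87,100,.012),f(230,68,.012),f(270,262,.012),f(125,292,.012)]
print("base",np.array(c))
y=[(c[0]-c[3]),(c[1]-c[2])]; print("yaw x",[np.arctan2(v[1],v[0]) for v in y],"yaw y",[np.arctan2(-(v)[0],v[1]) for v in (c[0]-c[1],c[3]-c[2])])
m=np.mean(c,0); a=.245; print("origin",m+.035*np.array([np.cos(a),np.sin(a),0]))
print("barb",f(167,181,.212))
print("foot rear",f(135,200,.135),f(212,184,.135),"yellow",f(115,123,.135),f(197,104,.135),"tab top",f(113,128,.23),f(204,108,.23))
print("line",f(497,158,.012),f(705,160,.012),"plate far",f(495,86,.012),f(708,90,.012))
E
```

```text
base [[0.6419 0.2115 0.012 ]
 [0.6693 0.104  0.012 ]
 [0.5211 0.0692 0.012 ]
 [0.4962 0.1762 0.012 ]]
yaw x [np.float64(0.23742624803681814), np.float64(0.23063675886903143)] yaw y [np.float64(0.24963773722955726), np.float64(0.22892103540475642)]
origin [0.6161 0.1487 0.012 ]
barb [0.5416 0.1307 0.212 ]
foot rear [0.5428 0.1591 0.135 ] [0.5553 0.1063 0.135 ] yellow [0.597  0.1754 0.135 ] [0.6119 0.1188 0.135 ] tab top [0.5724 0.1656 0.23  ] [0.587 0.107 0.23 ]
line [ 0.604  -0.0992  0.012 ] [ 0.606  -0.2555  0.012 ] plate far [ 0.6597 -0.0973  0.012 ] [ 0.6602 -0.2586  0.012 ]
```

play_rows:
  increments:
    - {"offset":[-40,-27,-40],"twist":-0.12,"grip":1}
    - {"offset":[-75,-50,-60],"twist":-0.24,"grip":1}
    - {"offset":[-110,-73,-60],"twist":-0.36,"grip":1}
    - {"offset":[-145,-96,-60],"twist":-0.48,"grip":1}
    - {"offset":[-180,-119,-60],"twist":-0.48,"grip":1}

```text
time: 1.52
tool_pos: [0.2723, 0.4702, 0.4657]
tool_rot: [0.001, -0.128, 0.992, 0.001]
contact_force: [1.8, -0.3, 0.0]
gripper_width: 0.997
```

```bash
python3 - <<'E'
from h import *
off([.578,.140,.29],.24)
E
```

```text
t 1.52 off [-211.9 -397.    20.5] twist 0.016 G now [0.2723 0.4702 0.3107] F [ 1.8 -0.3  0. ] w 0.997 tilt 0.17
```

play_rows:
  increments:
    - {"offset":[-19,-35,0],"twist":0.016,"grip":1}
    - {"offset":[-37,-70,0],"twist":0.016,"grip":1}
    - {"offset":[-56,-105,0],"twist":0.016,"grip":1}
    - {"offset":[-75,-140,0],"twist":0.016,"grip":1}
    - {"offset":[-93,-174,0],"twist":0.016,"grip":1}

```text
time: 1.93
tool_pos: [0.406, 0.3241, 0.4643]
tool_rot: [0.0, -0.117, 0.993, 0.0]
contact_force: [0.3, -0.1, 0.7]
gripper_width: 1.005
```

play_rows:
  increments:
    - {"offset":[-19,-35,0],"twist":0,"grip":1}
    - {"offset":[-37,-70,0],"twist":0,"grip":1}
    - {"offset":[-56,-105,0],"twist":0,"grip":1}
    - {"offset":[-75,-140,0],"twist":0,"grip":1}
    - {"offset":[-93,-174,0],"twist":0,"grip":1}

```text
time: 2.35
tool_pos: [0.537, 0.1765, 0.4642]
tool_rot: [0.0, -0.117, 0.993, 0.0]
contact_force: [0.1, 0.5, 0.3]
gripper_width: 1.002
```

```bash
python3 - <<'E'
from h import *
off([.578,.140,.29],.24)
E
```

```text
t 2.35 off [-31.3 -45.   19.2] twist -0.005 G now [0.537  0.1765 0.3092] F [0.1 0.5 0.3] w 1.002 tilt 0.04
```

play_rows:
  increments:
    - {"offset":[-16,-23,0],"twist":-0.005,"grip":1}
    - {"offset":[-31,-45,10],"twist":-0.005,"grip":1}
    - {"offset":[-31,-45,35],"twist":-0.005,"grip":1}
    - {"offset":[-31,-45,40],"twist":-0.005,"grip":1}
    - {"offset":[-31,-45,40],"twist":-0.005,"grip":1}

```text
time: 2.77
tool_pos: [0.5762, 0.1416, 0.421]
tool_rot: [-0.003, -0.12, 0.993, 0.0]
contact_force: [-0.1, 0.5, 0.6]
gripper_width: 0.999
```

```bash
python3 - <<'E'
from h import *
snap("scene","s1.png",(220,60,380,220),4)
off([.578,.140,.22],.24)
E
```

```text
t 2.82 off [-1.4 -2.5 47.9] twist 0.001 G now [0.5762 0.1421 0.2679] F [-0.   0.9  0.5] w 0.999 tilt 0.16
```

View pics/s1.png

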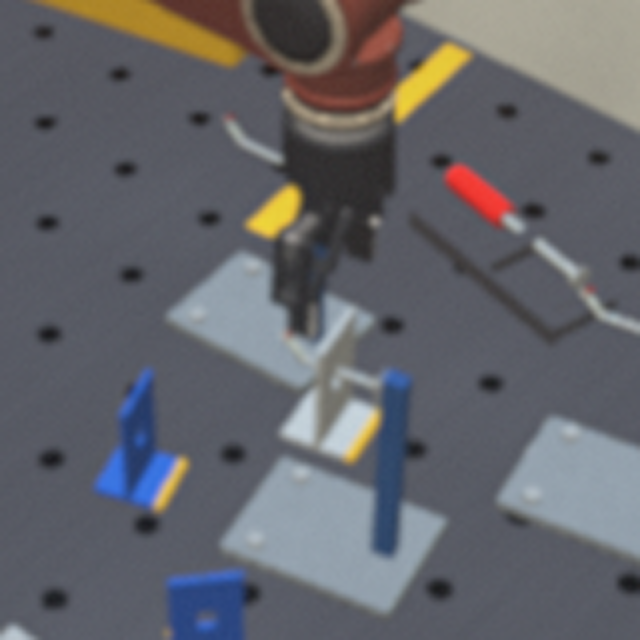

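```bash
python3 - <<'E'
from h import *
a=.238;ex=np.array([np.cos(a),np.sin(a),0]);ey=np.array([-np.sin(a),np.cos(a),0])
g=np.array([.5762,.1421,0])
P=lambda X:((proj("scene",X)-[220,60])*4).round()
for s in(-1,1): print("finger",P(g+ey*s*.05+[0,0,.25]),P(g+ey*s*.05+[0,0,.268]))
O=np.array([.6165,.1487,0])
for x in(-.035,-.04,-.045): print(x,"tab",[P(O+ex*x+ey*s*.028+[0,0,.23]) for s in(-1,1)])
print("tip",P(O-.0806*ex+[0,0,.2056]),"post",P(O+[0,0,.205]))
E
```

```text
finger [297. 345.] [298. 327.]
finger [360. 261.] [361. 243.]
-0.035 tab [array([316., 352.]), array([351., 305.])]
-0.04 tab [array([310., 350.]), array([345., 303.])]
-0.045 tab [array([304., 348.]), array([339., 300.])]
tip [278. 332.] post [376. 369.]
```

```bash
python3 - <<'E'
from h import *
def tri(t,s):
    A=[];b=[]
    for c,uv in(("top",(195+t[0]/4,180+t[1]/4)),("scene",(220+s[0]/4,60+s[1]/4))):
        o,d=ray(c,uv);d/=np.linalg.norm(d);M=np.eye(3)-np.outer(d,d);A.append(M);b.append(M@o)
    x,r,_,_=np.linalg.lstsq(np.vstack(A),np.hstack(b),rcond=None);return x,np.sqrt(r)
print("barb",tri((167,181),(288,332)))
print("post top c",tri((141,55),(397,377)))
print("tab near",tri((204,108),(321,352)),"far",tri((113,128),(353,308)))
E
```

```text
barb (array([0.5437, 0.1325, 0.207 ]), array([0.0024]))
post top c (array([0.6302, 0.1537, 0.2016]), array([0.0023]))
tab near (array([0.5899, 0.1104, 0.231 ]), array([0.0065])) far (array([0.5749, 0.1679, 0.2253]), array([0.0031]))
```

```bash
python3 - <<'E'
from h import *
off([.581,.141,.22],.24)
E
```

```text
t 2.82 off [-4.5 -2.2 47.9] twist 0.001 G now [0.5762 0.1421 0.2679] F [-0.   0.9  0.5] w 0.999 tilt 0.16
```

play_rows:
  increments:
    - {"offset":[-4.5,-1.5,10],"twist":0,"grip":1}
    - {"offset":[-4.5,-1.5,30],"twist":0,"grip":1}
    - {"offset":[-4.5,-1.5,48],"twist":0,"grip":1}
    - {"offset":[-4.5,-1.5,48],"twist":0,"grip":1}
    - {"offset":[-4.5,-1.5,48],"twist":0,"grip":1}

```text
time: 3.23
tool_pos: [0.5811, 0.1421, 0.3757]
tool_rot: [-0.001, -0.12, 0.993, -0.0]
contact_force: [-0.8, 0.0, -0.6]
gripper_width: 0.997
```

play_rows:
  increments:
    - {"offset":[0,0,0],"twist":0,"grip":0.75}
    - {"offset":[0,0,0],"twist":0,"grip":0.72}
    - {"offset":[0,0,0],"twist":0,"grip":0.7}
    - {"offset":[0,0,0],"twist":0,"grip":0.68}
    - {"offset":[0,0,0],"twist":0,"grip":0.68}

```text
time: 3.65
tool_pos: [0.5815, 0.1415, 0.3768]
tool_rot: [0.001, -0.12, 0.993, -0.0]
contact_force: [-0.3, -0.0, -0.4]
gripper_width: 0.679
```

play_rows:
  increments:
    - {"offset":[0,0,0],"twist":0,"grip":0.5}
    - {"offset":[0,0,0],"twist":0,"grip":0.5}
    - {"offset":[0,0,0],"twist":0,"grip":0.5}
    - {"offset":[0,0,0],"twist":0,"grip":0.5}
    - {"offset":[0,0,0],"twist":0,"grip":0.5}

```text
time: 4.07
tool_pos: [0.5817, 0.1413, 0.3771]
tool_rot: [0.001, -0.12, 0.993, -0.0]
contact_force: [-0.7, -0.4, 5.2]
gripper_width: 0.638
```

```bash
python3 - <<'E'
from h import *
snap("scene","s2.png",(220,60,380,220),4)
off([.582,.141,.225],.24)
E
```

```text
t 4.12 off [-0.2 -0.4 -2.9] twist 0.0 G now [0.5817 0.1413 0.2221] F [-0.5 -0.9  4.5] w 0.634 tilt 0.11
```

View pics/s2.png

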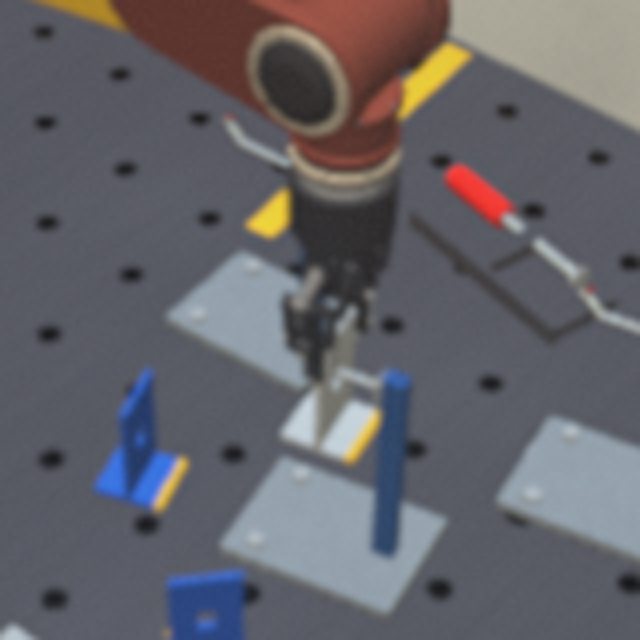

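```bash
cat > sim.py <<'E'
import numpy as np, sys
H=92.
def samp(a,b,n=60): return np.array(a)+(np.array(b)-a)*np.linspace(0,1,n)[:,None]
tip=np.array([-80.6,205.6]); 
C=np.vstack([samp([0,190],[-65,190]),samp([-65,190],tip),samp(tip,tip+8/2**.5)]); r=np.r_[[3]*120,[2]*60]
def clear(P,th):
    t=np.radians(th);ez=np.array([np.sin(t),np.cos(t)]);ex=np.array([np.cos(t),-np.sin(t)])
    d=C-P; u=d@ex; v=d@ez+H
    def box(u0,u1,v0,v1):
        q=np.maximum(np.abs(u-(u0+u1)/2)-(u1-u0)/2,np.abs(v-(v0+v1)/2)-(v1-v0)/2); 
        du=np.maximum(np.abs(u-(u0+u1)/2)-(u1-u0)/2,0);dv=np.maximum(np.abs(v-(v0+v1)/2)-(v1-v0)/2,0)
        return np.where(q>0,np.hypot(du,dv),q)-r
    top=box(-2.5,2.5,63,100).min();bot=box(-2.5,2.5,0,45).min();foot=box(-30,30,0,5).min()
    return top,min(bot,foot)
def rng(P,th0):
    ths=np.arange(-10,80,.5);ok=[min(clear(P,t))>0 for t in ths]
    f=ths[np.array(ok)]
    if len(f)==0:return th0,None
    return f[np.argmin(abs(f-th0))],(f.min(),f.max())
def run(path,dx=0,dz=0,v=1):
    th=0;out=[];cur=np.array(path[0],float)
    for w in path:
        w=np.array(w,float)
        n=max(2,int(np.hypot(*(w-cur))))
        for p in samp(cur,w,n): 
            th,f=rng(p+[dx,dz],th)
            if f is None: out.append((p.round(),"JAM"))
        cur=w; out.append((w,th,f))
    return out
E
python3 - <<'E'
from sim import *
# P rack x,z (mm); hanging P z=130+92=222
path=[(-37,222),(-37,229),(-60,229),(-64,234),(-64,238),(-58,238),(-52,236),(-47,234),(-44,231)]
for d in((0,0),(-3,0),(3,0),(0,3),(0,-3)):
    print(d); 
    for o in run(path,*d): print("  ",*o)
E
```

```text
(0, 0)
   [-37. 222.] 9.0 (np.float64(-10.0), np.float64(79.5))
   [-37. 229.] 9.0 (np.float64(-10.0), np.float64(79.5))
   [-60. 229.] 9.0 (np.float64(-10.0), np.float64(79.5))
   [-64. 234.] 9.0 (np.float64(3.0), np.float64(79.5))
   [-64. 238.] 11.5 (np.float64(11.5), np.float64(79.5))
   [-58. 238.] 21.0 (np.float64(21.0), np.float64(79.5))
   [-52. 236.] 30.0 (np.float64(30.0), np.float64(79.5))
   [-47. 234.] 42.5 (np.float64(42.5), np.float64(79.5))
   [-44. 231.] 42.5 (np.float64(-10.0), np.float64(79.5))
(-3, 0)
   [-37. 222.] -9.0 (np.float64(-10.0), np.float64(79.5))
   [-37. 229.] -9.0 (np.float64(-10.0), np.float64(79.5))
   [-60. 229.] -9.0 (np.float64(-10.0), np.float64(79.5))
   [-64. 234.] 0.5 (np.float64(0.5), np.float64(79.5))
   [-64. 238.] 27.5 (np.float64(27.5), np.float64(79.5))
   [-58. 238.] 36.0 (np.float64(16.0), np.float64(79.5))
   [-52. 236.] 41.0 (np.float64(23.0), np.float64(79.5))
   [-47. 234.] 41.0 (np.float64(30.0), np.float64(79.5))
   [-44. 231.] 41.0 (np.float64(-10.0), np.float64(79.5))
(3, 0)
   [-37. 222.] -10.0 (np.float64(-10.0), np.float64
[... 811 characters left out ...]
.5))
   [-52. 236.] 42.5 (np.float64(42.5), np.float64(79.5))
   [-47. 234.] 53.5 (np.float64(53.5), np.float64(79.5))
   [-44. 231.] 59.0 (np.float64(59.0), np.float64(79.5))
(0, -3)
   [-37. 222.] 31.5 (np.float64(31.5), np.float64(79.5))
   [-37. 229.] 31.0 (np.float64(-10.0), np.float64(79.5))
   [-60. 229.] 13.0 (np.float64(-10.0), np.float64(79.5))
   [-64. 234.] 13.0 (np.float64(-10.0), np.float64(79.5))
   [-64. 238.] 13.0 (np.float64(7.5), np.float64(79.5))
   [-58. 238.] 16.0 (np.float64(16.0), np.float64(79.5))
   [-52. 236.] 23.0 (np.float64(-9.0), np.float64(79.5))
   [-47. 234.] 30.0 (np.float64(-10.0), np.float64(79.5))
   [-44. 231.] 30.0 (np.float64(-10.0), np.float64(79.5))
```

play_rows:
  increments:
    - {"offset":[0,0,-7],"twist":0,"grip":0.5}
    - {"offset":[8,0,-7],"twist":0,"grip":0.5}
    - {"offset":[16,0,-7],"twist":0,"grip":0.5}
    - {"offset":[23,0,-7],"twist":0,"grip":0.5}
    - {"offset":[23,0,-7],"twist":0,"grip":0.5}

```text
time: 4.53
tool_pos: [0.5574, 0.1358, 0.3817]
tool_rot: [-0.001, -0.12, 0.993, 0.0]
contact_force: [0.1, -0.3, -2.1]
gripper_width: 0.634
```

play_rows:
  increments:
    - {"offset":[2,0,-3],"twist":0,"grip":0.5}
    - {"offset":[4,0,-5],"twist":0,"grip":0.5}
    - {"offset":[4,0,-7],"twist":0,"grip":0.5}
    - {"offset":[4,0,-9],"twist":0,"grip":0.5}
    - {"offset":[4,0,-9],"twist":0,"grip":0.5}

```text
time: 4.95
tool_pos: [0.555, 0.135, 0.3903]
tool_rot: [-0.001, -0.12, 0.993, 0.0]
contact_force: [1.5, -0.3, -8.9]
gripper_width: 0.633
```

```bash
python3 - <<'E'
from h import *
snap("scene","s3.png",(240,80,360,180),6)
off([.582,.141,.225],.24)
E
```

```text
t 5.0 off [-27.7  -0.6  10.2] twist 0.0 G now [0.555  0.135  0.2353] F [  2.3  -0.3 -11.3] w 0.632 tilt 0.13
```

View pics/s3.png

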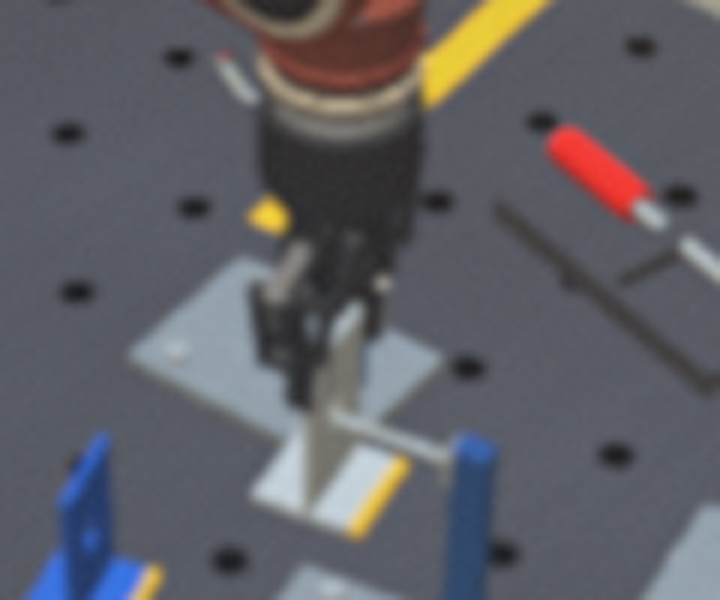

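```bash
python3 - <<'E'
from sim import *
path=[(-64,231),(-70,234),(-70,238),(-66,241),(-61,241),(-56,239),(-52,237),(-49,235)]
for d in((0,0),(-3,0),(3,0),(0,2),(0,-2)):
    print(d); 
    for o in run(path,*d): print("  ",o[0],*o[1:])
E
```

```text
(0, 0)
   [-64. 231.] 0.0 (np.float64(-10.0), np.float64(79.5))
   [-70. 234.] 0.0 (np.float64(-2.0), np.float64(79.5))
   [-70. 238.] 25.0 (np.float64(22.5), np.float64(79.5))
   [-66. 241.] 25.0 (np.float64(13.5), np.float64(79.5))
   [-61. 241.] 25.0 (np.float64(21.0), np.float64(79.5))
   [-56. 239.] 27.5 (np.float64(27.5), np.float64(79.5))
   [-52. 237.] 33.0 (np.float64(33.0), np.float64(79.5))
   [-49. 235.] 37.0 (np.float64(37.0), np.float64(79.5))
(-3, 0)
   [-64. 231.] 0.0 (np.float64(-10.0), np.float64(79.5))
   [-70. 234.] 26.0 (np.float64(26.0), np.float64(79.5))
   [-70. 238.] 26.0 (np.float64(18.0), np.float64(79.5))
   [-66. 241.] 26.0 (np.float64(19.5), np.float64(79.5))
   [-61. 241.] 26.0 (np.float64(16.0), np.float64(79.5))
   [-56. 239.] 26.0 (np.float64(21.0), np.float64(79.5))
   [-52. 237.] 26.0 (np.float64(25.0), np.float64(79.5))
   [-49. 235.] 27.5 (np.float64(27.5), np.float64(79.5))
(3, 0)
   [-64. 231.] 0.0 (np.float64(-10.0), np.float64(79.5))
   [-70. 234.] 0.5 (np.float64(0.5), np.float64(79.5))
   [-70. 238.] 27.5 (np.float64(27.5), np.float64(79.5)
[... 508 characters left out ...]
t64(79.5))
   [-61. 241.] 25.0 (np.float64(25.0), np.float64(79.5))
   [-56. 239.] 33.0 (np.float64(33.0), np.float64(79.5))
   [-52. 237.] 42.5 (np.float64(42.5), np.float64(79.5))
   [-49. 235.] 50.5 (np.float64(50.5), np.float64(79.5))
(0, -2)
   [-64. 231.] 0.0 (np.float64(-10.0), np.float64(79.5))
   [-70. 234.] 0.0 (np.float64(-10.0), np.float64(79.5))
   [-70. 238.] 1.0 (np.float64(1.0), np.float64(79.5))
   [-66. 241.] 27.5 (np.float64(27.5), np.float64(79.5))
   [-61. 241.] 33.0 (np.float64(17.5), np.float64(79.5))
   [-56. 239.] 33.0 (np.float64(23.0), np.float64(79.5))
   [-52. 237.] 33.0 (np.float64(27.5), np.float64(79.5))
   [-49. 235.] 33.0 (np.float64(-9.0), np.float64(79.5))
```

play_rows:
  increments:
    - {"offset":[0,0,6],"twist":0,"grip":0.5}
    - {"offset":[3,0,6],"twist":0,"grip":0.5}
    - {"offset":[6,0,4],"twist":0,"grip":0.5}
    - {"offset":[6,0,4],"twist":0,"grip":0.5}

```text
time: 5.33
tool_pos: [0.5498, 0.1337, 0.3899]
tool_rot: [0.003, -0.12, 0.993, 0.0]
contact_force: [3.2, 0.6, 0.9]
gripper_width: 0.629
```

play_rows:
  increments:
    - {"offset":[0,0,-2],"twist":0,"grip":0.5}
    - {"offset":[0,0,-4],"twist":0,"grip":0.5}
    - {"offset":[-2,0,-6],"twist":0,"grip":0.5}
    - {"offset":[-4,0,-7],"twist":0,"grip":0.5}
    - {"offset":[-4,0,-7],"twist":0,"grip":0.5}

```text
time: 5.75
tool_pos: [0.5527, 0.1344, 0.3941]
tool_rot: [-0.002, -0.12, 0.993, -0.0]
contact_force: [-2.7, 0.2, -7.9]
gripper_width: 0.629
```

```bash
python3 - <<'E'
from h import *
snap("scene","s4.png",(260,110,340,180),9)
off([.582,.141,.225],.24)
E
```

```text
t 5.8 off [-30.1  -0.6  13.9] twist 0.0 G now [0.5527 0.1344 0.239 ] F [-2.7 -1.4 -7.1] w 0.631 tilt 0.24
```

View pics/s4.png

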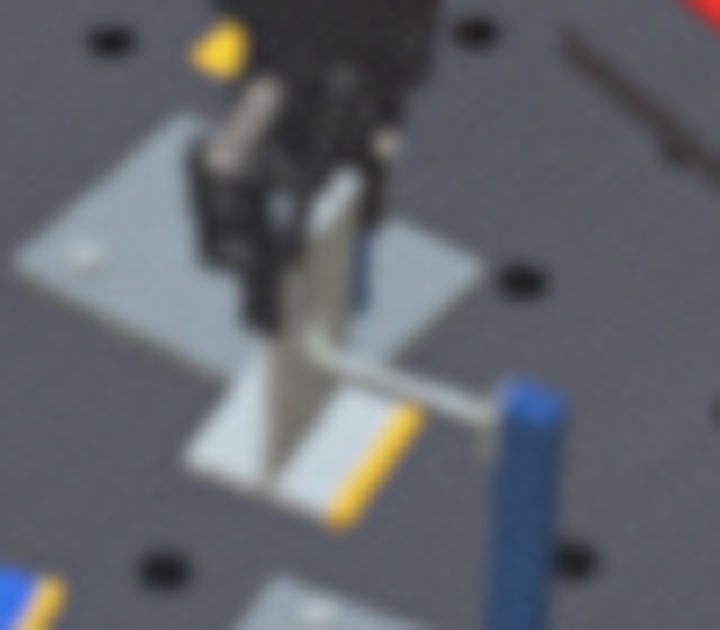

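```bash
cat > fit.py <<'E'
from h import *
from scipy.optimize import least_squares
A=.24;EX=np.array([np.cos(A),np.sin(A),0]);EY=np.array([-np.sin(A),np.cos(A),0]);Z=np.array([0,0,1.])
def model(G,th,H,off,pts):
    ez=EX*np.sin(th)+Z*np.cos(th);ex=EX*np.cos(th)-Z*np.sin(th)
    return [proj("scene",G+off+ex*a+EY*b+ez*(c-H)) for a,b,c in pts]
def fit(G,pts,px):
    px=np.array(px)
    f=lambda v:np.r_[(np.array(model(G,v[0],.092,v[1:4],pts))-px).ravel(),v[1:4]/.003]
    r=least_squares(f,[.2,0,0,0]);print("tilt",np.degrees(r.x[0]),"off",r.x[1:],"res",r.fun[:-3].round(1))
E
python3 - <<'E'
from fit import *
c=lambda u,v:(260+u/9,110+v/9)
fit(np.array([.5527,.1344,.239]),[(.03,-.028,.0025),(.03,.028,.005),(-.03,-.028,.0025),(0,-.028,.005)],[c(338,525),c(415,408),c(184,462),c(269,490)])
c=lambda u,v:(240+u/6,80+v/6)
fit(np.array([.555,.135,.2353]),[(.03,-.028,.0025),(.03,.028,.005),(-.03,-.028,.0025),(0,-.028,.005)],[c(355,538),c(408,460),c(250,495),c(313,514)])
E
```

```text
tilt 0.29646466823014406 off [ 0.0004 -0.0016 -0.0015] res [ 0.6 -0.4  0.4  0.3 -0.1 -0.2 -0.7 -0.5]
tilt -1.320529131579561 off [ 0.0009 -0.001  -0.0013] res [ 0.7 -0.5  0.2  0.1  0.4  0.2 -1.3 -0.4]
```

play_rows:
  increments:
    - {"offset":[-2,0,0],"twist":0,"grip":0.5}
    - {"offset":[-4,0,0],"twist":0,"grip":0.5}
    - {"offset":[-6,0,0],"twist":0,"grip":0.5}
    - {"offset":[-8,0,1],"twist":0,"grip":0.5}
    - {"offset":[-8,0,1],"twist":0,"grip":0.5}

```text
time: 6.22
tool_pos: [0.5595, 0.1362, 0.3925]
tool_rot: [-0.006, -0.12, 0.993, -0.001]
contact_force: [-10.7, -3.7, -4.2]
gripper_width: 0.633
```

```bash
python3 - <<'E'
from h import *
snap("scene","s5.png",(260,110,340,180),9)
off([.582,.141,.225],.24)
for q in("bracket","bracket_slot","bracket_edge"):
    for r in manip.tip_of(q,"scene"):
        P=world("scene",r["xyz"])
        if P[2]>.1: print(q,round(r["p"],2),P,proj("scene",P))
E
```

```text
t 6.27 off [-23.2  -0.7  12.1] twist 0.0 G now [0.5594 0.1362 0.2374] F [-9.6 -3.1 -4.8] w 0.632 tilt 0.63
bracket 0.54 [0.5561 0.1307 0.1446] [293.9115 160.3512]
bracket_slot 0.71 [0.554  0.1352 0.1956] [294.6181 147.07  ]
bracket_edge 0.88 [0.5749 0.1405 0.1395] [300.7177 162.7678]
```

View pics/s5.png

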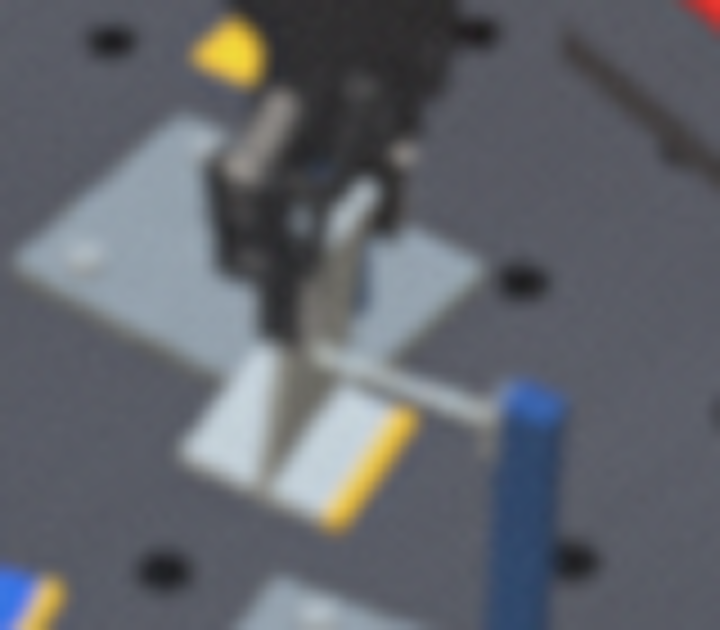

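play_rows:
  increments:
    - {"offset":[-3,0,0],"twist":0,"grip":0.5}
    - {"offset":[-6,0,0.5],"twist":0,"grip":0.5}
    - {"offset":[-9,0,1.5],"twist":0,"grip":0.5}
    - {"offset":[-11,0,2.5],"twist":0,"grip":0.5}
    - {"offset":[-11,0,2.5],"twist":0,"grip":0.5}

```text
time: 6.83
tool_pos: [0.5719, 0.1392, 0.3899]
tool_rot: [0.0, -0.12, 0.993, 0.0]
contact_force: [3.3, -0.1, -14.2]
gripper_width: 0.63
```

```bash
python3 - <<'E'
from h import *
snap("scene","s6.png",(260,110,340,180),9)
off([.582,.141,.225],.24)
for q in("bracket","bracket_slot","bracket_edge"):
    for r in manip.tip_of(q,"scene"):
        P=world("scene",r["xyz"])
        if P[2]>.1: print(q,round(r["p"],2),P,proj("scene",P))
E
```

```text
t 6.88 off [-10.2  -0.7  10. ] twist 0.0 G now [0.572  0.1392 0.235 ] F [  4.6   0.6 -14.7] w 0.628 tilt 0.08
bracket 0.86 [0.5631 0.1366 0.144 ] [296.9501 160.5533]
bracket_slot 0.55 [0.566  0.1381 0.1936] [298.3447 148.9163]
bracket_edge 0.94 [0.5887 0.1432 0.1357] [304.7212 165.3694]
```

```bash
cp pics/s6.png pics/s6v.png; python3 - <<'E'
from sim import *
for th in(8,12,16,20):
    for x in(-66,-70,-74,-78):
        print(th,x,[z for z in range(222,250) if min(clear(np.array([x,z]),th))>0.3])
E
```

```text
8 -66 [231, 232, 233, 234, 235, 236, 237]
8 -70 []
8 -74 [243, 244, 245]
8 -78 [239, 240, 241, 242, 243, 244, 245, 246, 247, 248, 249]
12 -66 []
12 -70 [243, 244]
12 -74 [241, 242, 243, 244, 245, 246, 247, 248]
12 -78 [238, 239, 240, 241, 242, 243, 244, 245, 246, 247, 248, 249]
16 -66 [242]
16 -70 [243, 244, 245, 246]
16 -74 [239, 240, 241, 242, 243, 244, 245, 246, 247, 248, 249]
16 -78 [236, 237, 238, 239, 240, 241, 242, 243, 244, 245, 246, 247, 248, 249]
20 -66 [242, 243, 244, 245]
20 -70 [240, 241, 242, 243, 244, 245, 246, 247, 248, 249]
20 -74 [237, 238, 239, 240, 241, 242, 243, 244, 245, 246, 247, 248, 249]
20 -78 [230, 231, 232, 233, 234, 235, 236, 237, 238, 239, 240, 241, 242, 243, 244, 245, 246, 247, 248, 249]
```

View pics/s6v.png

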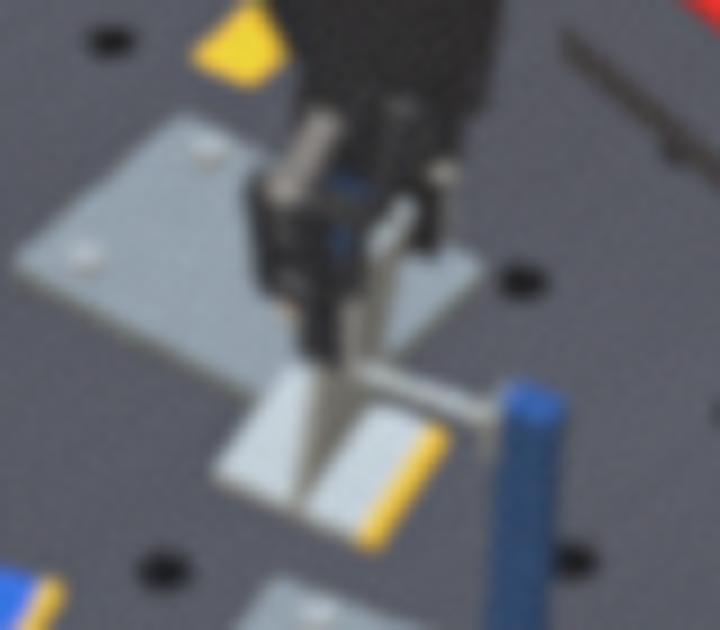

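```bash
python3 - <<'E'
from fit import *
pts=[(.03,-.028,.0025),(.03,.028,.005),(-.03,-.028,.0025),(0,-.028,.005)]
c=lambda u,v:(260+u/9,110+v/9)
fit(np.array([.5594,.1362,.2374]),pts,[c(335,530),c(410,410),c(178,455),c(265,490)])
fit(np.array([.572,.1392,.235]),pts,[c(372,548),c(440,430),c(212,472),c(298,500)])
from sim import clear
for th in(8,12,16,20,25):
    print(th,{x:[z for z in range(224,250) if min(clear(np.array([x,z]),th))>0.3] for x in(-70,-66,-62,-58,-54)})
E
```

```text
tilt 5.794203551664838 off [ 0.     -0.0014 -0.0011] res [ 0.4 -0.4  0.5  0.6  0.2 -0.2 -0.7 -0.6]
tilt 6.3136830525271215 off [ 0.0002 -0.001  -0.0009] res [-0.  -0.5  0.8  0.3  0.1 -0.3 -0.6  0.1]
8 {-70: [], -66: [231, 232, 233, 234, 235, 236, 237], -62: [227, 228, 229, 230, 231, 232, 233], -58: [224, 225, 226, 227, 228, 229, 230, 231, 232, 233], -54: [224, 225, 226, 227, 228, 229, 230, 231, 232]}
12 {-70: [243, 244], -66: [], -62: [228, 229, 230, 231, 232, 233, 234, 235, 236], -58: [224, 225, 226, 227, 228, 229, 230, 231, 232, 233], -54: [224, 225, 226, 227, 228, 229, 230, 231, 232]}
16 {-70: [243, 244, 245, 246], -66: [242], -62: [230, 231, 232, 233, 234, 235, 236, 237, 238], -58: [226, 227, 228, 229, 230, 231, 232, 233, 234], -54: [224, 225, 226, 227, 228, 229, 230, 231, 232]}
20 {-70: [240, 241, 242, 243, 244, 245, 246, 247, 248, 249], -66: [242, 243, 244, 245], -62: [231, 232, 240, 241], -58: [227, 228, 229, 230, 231, 232, 233, 234, 235, 236, 237], -54: [224, 225, 226, 227, 228, 229, 230, 231, 232, 233]}
25 {-70: [237, 238, 239, 240, 241, 242, 243, 244, 245, 246, 247, 248, 249], -66: [241, 242, 243, 244, 245, 246, 247], -62: [240, 241, 242, 243], -58: [228, 229, 230, 231, 232, 233, 234, 235, 236, 237, 238, 239], -54: [224, 225, 226, 227, 228, 229, 230, 231, 232, 233, 234, 235]}
```

play_rows:
  increments:
    - {"offset":[0,0,7],"twist":0,"grip":0.5}
    - {"offset":[5,0,7],"twist":0,"grip":0.5}
    - {"offset":[10,0,4],"twist":0,"grip":0.5}
    - {"offset":[13,0,2],"twist":0,"grip":0.5}
    - {"offset":[13,0,2],"twist":0,"grip":0.5}

```text
time: 7.45
tool_pos: [0.5587, 0.1359, 0.392]
tool_rot: [0.002, -0.12, 0.993, -0.0]
contact_force: [-0.4, 0.1, -2.6]
gripper_width: 0.635
```

play_rows:
  increments:
    - {"offset":[0,0,-3],"twist":0,"grip":0.5}
    - {"offset":[-1,0,-6],"twist":0,"grip":0.5}
    - {"offset":[-3,0,-8],"twist":0,"grip":0.5}
    - {"offset":[-6,0,-9],"twist":0,"grip":0.5}
    - {"offset":[-9,0,-10],"twist":0,"grip":0.5}

```text
time: 7.87
tool_pos: [0.5655, 0.1376, 0.3941]
tool_rot: [-0.009, -0.12, 0.993, -0.001]
contact_force: [-14.8, -4.9, -15.2]
gripper_width: 0.629
```

```bash
cat > net.py <<'E'
from h import *
im=manip.grab_frame("scene"); cv2.imwrite("pics/last.png",cv2.resize(im[110:180,260:340],None,fx=9,fy=9,interpolation=cv2.INTER_CUBIC))
s=manip.state();print(s["time"],np.array(s["tool_pos"]),np.array(s["contact_force"]),s["gripper_width"])
p=np.array(s["tool_pos"]);print("rackP",(p[0]-.6244)/.972*1000,(p[2]-.3771)*1000+222)
d={}
for q in("bracket","bracket_slot","bracket_edge"):
    for r in manip.tip_of(q,"scene"):
        P=world("scene",r["xyz"])
        if P[2]>.1 and np.hypot(*(P-p)[:2])<.1: d[q]=P;print(q,round(r["p"],2),P);break
# yellow pixels -> projected edge
h=cv2.cvtColor(im,cv2.COLOR_BGR2HSV);m=cv2.inRange(h,(15,110,110),(35,255,255));m[:, :285]=0;m[:,325:]=0;m[:145]=0;m[185:]=0
v,u=np.nonzero(m);print("yellow n",len(u),u.mean() if len(u) else 0,v.mean() if len(u) else 0)
if len(u)>8:
    from fit import EX,Z
    f=[]
    for th in np.radians(np.arange(-5,70,.5)):
        for H in (.092,):
            e=p-[0,0,.155]+[0,-.0012,-.0012]+(EX*np.cos(th)-Z*np.sin(th))*.0285+(EX*np.sin(th)+Z*np.cos(th))*(.004-H)
            f.append((np.linalg.norm(proj("scene",e)-[u.mean(),v.mean()]),np.degrees(th)))
    print("tilt from yellow (px err,deg)",min(f))
E
python3 net.py
```

```text
7.9167 [0.5657 0.1376 0.3941] [-13.8035  -4.0086 -11.5378] 0.6296755119391743
rackP -60.43167986204551 238.99563295129443
bracket 0.86 [0.5463 0.1292 0.1478]
bracket_slot 0.74 [0.5521 0.1323 0.1973]
bracket_edge 0.88 [0.5687 0.1375 0.1386]
yellow n 35 298.85714285714283 161.11428571428573
tilt from yellow (px err,deg) (np.float64(0.11181034681798196), np.float64(14.999999999999998))
```

play_rows:
  increments:
    - {"offset":[-3,0,0],"twist":0,"grip":0.5}
    - {"offset":[-6,0,0],"twist":0,"grip":0.5}
    - {"offset":[-8,0,0],"twist":0,"grip":0.5}
    - {"offset":[-10,0,0],"twist":0,"grip":0.5}

```text
time: 8.4
tool_pos: [0.5743, 0.1398, 0.3924]
tool_rot: [-0.012, -0.12, 0.993, -0.001]
contact_force: [-15.7, -4.4, -15.7]
gripper_width: 0.63
```

```bash
python3 net.py
```

```text
8.45 [0.5746 0.1398 0.3923] [-15.5401  -5.2432 -13.6311] 0.6314947100432631
rackP -51.26562593519935 237.2357402940214
bracket 0.69 [0.5385 0.1301 0.15  ]
bracket_slot 0.59 [0.5535 0.1349 0.1972]
bracket_edge 0.81 [0.5608 0.1378 0.1356]
yellow n 36 296.80555555555554 161.36111111111111
tilt from yellow (px err,deg) (np.float64(0.6708319559888475), np.float64(24.5))
```

play_rows:
  increments:
    - {"offset":[-3,0,0],"twist":0,"grip":0.5}
    - {"offset":[-5,0,0],"twist":0,"grip":0.5}
    - {"offset":[-7,0,0],"twist":0,"grip":0.5}
    - {"offset":[-8,0,0],"twist":0,"grip":0.5}

```text
time: 8.93
tool_pos: [0.5813, 0.1416, 0.3904]
tool_rot: [-0.015, -0.12, 0.993, -0.001]
contact_force: [-21.9, -6.1, -16.7]
gripper_width: 0.631
```

```bash
python3 net.py; python3 - <<'E'
from sim import *
# feasible region around and a withdrawal path at several tilts
for th in(28,33,38,43):
    for P0 in((-47,235),(-44,234)):
        d=np.array([-1,1])
        for k in(-2,-4,-6):
            st=np.array(P0,float)+[0,k]
            c=[round(min(clear(st+d*t,th)),1) for t in range(0,50,3)]
            print(th,P0,k,c)
E
```

```text
8.9833 [0.5815 0.1415 0.3904] [-18.9781  -4.9423 -17.651 ] 0.6301089431994735
rackP -44.15780014349441 235.2956567469445
bracket 0.79 [0.5344 0.128  0.1516]
bracket_slot 0.82 [0.554  0.1349 0.1973]
bracket_edge 0.61 [0.5571 0.1375 0.1356]
yellow n 35 295.8 159.97142857142856
tilt from yellow (px err,deg) (np.float64(0.24655224392756786), np.float64(32.0))
28 (-47, 235) -2 [np.float64(-1.9), np.float64(-1.9), np.float64(-1.9), np.float64(-1.9), np.float64(-1.9), np.float64(-1.7), np.float64(2.0), np.float64(6.1), np.float64(10.2), np.float64(14.2), np.float64(18.3), np.float64(22.3), np.float64(26.4), np.float64(28.3), np.float64(28.3), np.float64(28.7), np.float64(29.7)]
28 (-47, 235) -4 [np.float64(-0.5), np.float64(-0.5), np.float64(-0.5), np.float64(-0.5), np.float64(-0.5), np.float64(-0.5), np.float64(1.3), np.float64(5.2), np.float64(9.2), np.float64(13.3), np.float64(17.3), np.float64(21.4), np.float64(25.4), np.float64(29.5), np.float64(29.7), np.float64(29.9), np.float64(30.7)]
28 (-47, 235) -6 [np.float64(1.1), np.float64(0.9), np.float64(0.9), np.float64(0.9), np.float64(0.
[... 6211 characters left out ...]
at64(40.9), np.float64(42.6), np.float64(44.5), np.float64(46.7)]
43 (-44, 234) -4 [np.float64(0.8), np.float64(0.8), np.float64(0.8), np.float64(0.8), np.float64(2.6), np.float64(6.2), np.float64(10.2), np.float64(14.3), np.float64(18.5), np.float64(22.7), np.float64(26.9), np.float64(31.1), np.float64(35.3), np.float64(39.6), np.float64(43.3), np.float64(45.1), np.float64(47.2)]
43 (-44, 234) -6 [np.float64(2.2), np.float64(2.2), np.float64(2.2), np.float64(2.2), np.float64(2.9), np.float64(5.7), np.float64(9.4), np.float64(13.4), np.float64(17.4), np.float64(21.6), np.float64(25.7), np.float64(29.9), np.float64(34.1), np.float64(38.3), np.float64(42.5), np.float64(45.7), np.float64(47.7)]
```

play_rows:
  increments:
    - {"offset":[-3,0,0],"twist":0,"grip":0.5}
    - {"offset":[-6,0,0],"twist":0,"grip":0.5}
    - {"offset":[-6,0,0],"twist":0,"grip":0.5}

```text
time: 9.38
tool_pos: [0.5867, 0.143, 0.3885]
tool_rot: [-0.017, -0.12, 0.993, -0.001]
contact_force: [-22.2, -5.7, -21.1]
gripper_width: 0.628
```

```bash
python3 net.py
```

```text
9.4333 [0.5867 0.143  0.3886] [-20.7099  -5.8732 -20.5996] 0.6326765811260342
rackP -38.834288864674576 233.46413008866443
bracket 0.71 [0.5326 0.1264 0.1542]
bracket_slot 0.64 [0.5551 0.1356 0.1993]
bracket_edge 0.62 [0.5492 0.1332 0.1351]
yellow n 36 294.22222222222223 159.97222222222223
tilt from yellow (px err,deg) (np.float64(0.6103902814960849), np.float64(38.0))
```

play_rows:
  increments:
    - {"offset":[2,0,4],"twist":0,"grip":0.5}
    - {"offset":[4,0,8],"twist":0,"grip":0.5}
    - {"offset":[5,0,11],"twist":0,"grip":0.5}
    - {"offset":[5,0,11],"twist":0,"grip":0.5}

```text
time: 9.92
tool_pos: [0.5855, 0.1426, 0.3858]
tool_rot: [-0.003, -0.12, 0.993, 0.0]
contact_force: [-1.3, 0.2, -7.7]
gripper_width: 0.626
```

```bash
python3 net.py
```

```text
9.9667 [0.5858 0.1426 0.3863] [ -2.2371  -0.5412 -11.4504] 0.6254500999974001
rackP -39.68740640662265 231.24753508597715
bracket 0.61 [0.5487 0.1299 0.1446]
bracket_slot 0.7 [0.5642 0.1382 0.1924]
bracket_edge 0.81 [0.5695 0.1395 0.1325]
yellow n 34 298.6764705882353 163.08823529411765
tilt from yellow (px err,deg) (np.float64(0.49718732860640347), np.float64(28.0))
```

View pics/last.png

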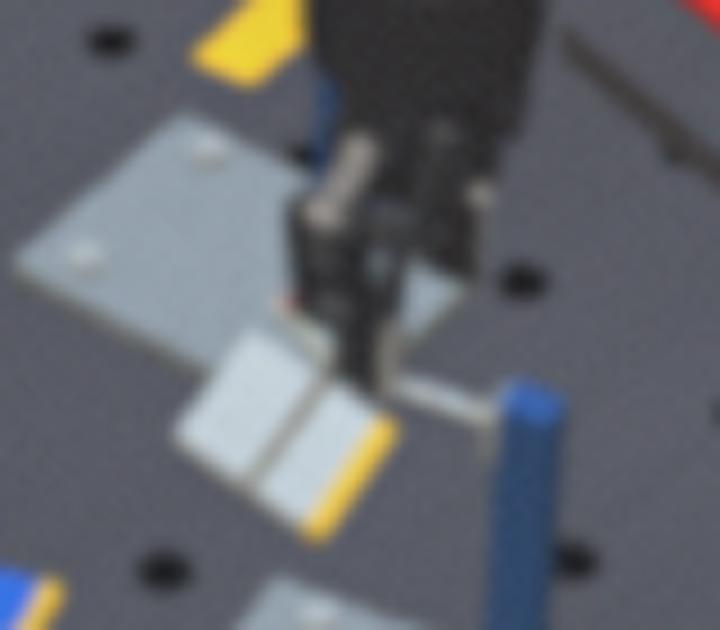

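```bash
python3 - <<'E'
from fit import *
pts=[(.03,-.028,.0025),(.03,.028,.005),(-.03,-.028,.0025),(0,-.028,.005)]
c=lambda u,v:(260+u/9,110+v/9)
fit(np.array([.5858,.1426,.2313]),pts,[c(317,542),c(393,422),c(176,437),c(252,490)])
from sim import clear
for th in (28,32,36):
    print(th,{x:[z for z in range(218,250) if min(clear(np.array([x,z]),th))>0.2] for x in range(-70,-36,4)})
E
```

```text
tilt 25.47561558739087 off [-0.0006 -0.0028 -0.0017] res [ 0.3 -0.2  0.5  1.   0.  -0.6 -0.1 -0.9]
28 {-70: [236, 237, 238, 239, 240, 241, 242, 243, 244, 245, 246, 247, 248, 249], -66: [239, 240, 241, 242, 243, 244, 245, 246, 247, 248, 249], -62: [240, 241, 242, 243, 244, 245], -58: [228, 229, 230, 231, 232, 233, 238, 239, 240, 241], -54: [224, 225, 226, 227, 228, 229, 230, 231, 232, 233, 234, 235, 236, 237], -50: [220, 221, 222, 223, 224, 225, 226, 227, 228, 229, 230, 231, 232, 233], -46: [220, 221, 222, 223, 224, 225, 226, 227, 228, 229], -42: [220, 221, 222, 223, 224, 225, 226, 227], -38: [220, 221, 222, 223, 224, 225, 226, 227]}
32 {-70: [234, 235, 236, 237, 238, 239, 240, 241, 242, 243, 244, 245, 246, 247, 248, 249], -66: [236, 237, 238, 239, 240, 241, 242, 243, 244, 245, 246, 247, 248, 249], -62: [240, 241, 242, 243, 244, 245, 246, 247, 248, 249], -58: [229, 238, 239, 240, 241, 242], -54: [225, 226, 227, 228, 229, 230, 231, 232, 233, 234, 235, 236, 237, 238], -50: [221, 222, 223, 224, 225, 226, 227, 228, 229, 230, 231, 232, 233, 234], -46: [220, 221, 222, 223, 224, 225, 226, 227, 228, 229, 230], -42: [220, 221, 222, 223, 224, 225, 226, 227], -38: [220, 221, 222, 223, 224, 225]}
36 {-70: [230, 231, 232, 233, 234, 235, 236, 237, 238, 239, 240, 241, 242, 243, 244, 245, 246, 247, 248, 249], -66: [234, 235, 236, 237, 238, 239, 240, 241, 242, 243, 244, 245, 246, 247, 248, 249], -62: [238, 239, 240, 241, 242, 243, 244, 245, 246, 247, 248, 249], -58: [238, 239, 240, 241, 242, 243, 247, 248, 249], -54: [225, 226, 227, 228, 229, 230, 231, 232, 235, 236, 237, 238, 239], -50: [221, 222, 223, 224, 225, 226, 227, 228, 229, 230, 231, 232, 233, 234, 235], -46: [219, 220, 221, 222, 223, 224, 225, 226, 227, 228, 229, 230, 231], -42: [219, 220, 221, 222, 223, 224, 225, 226, 227], -38: [219, 220, 221, 222, 223, 224]}
```

play_rows:
  increments:
    - {"offset":[0,0,8],"twist":0,"grip":0.5}
    - {"offset":[7,0,5],"twist":0,"grip":0.5}
    - {"offset":[14,0,2],"twist":0,"grip":0.5}
    - {"offset":[14,0,2],"twist":0,"grip":0.5}

```text
time: 10.45
tool_pos: [0.5724, 0.1392, 0.3896]
tool_rot: [0.002, -0.12, 0.993, -0.0]
contact_force: [0.5, -0.3, -1.9]
gripper_width: 0.628
```

```bash
python3 net.py
```

```text
10.5 [0.5727 0.1393 0.3893] [-0.0299  0.5613 -2.3684] 0.6273782854801793
rackP -53.2358179501877 234.1555618547533
bracket 0.55 [0.5338 0.1294 0.1476]
bracket_slot 0.87 [0.5513 0.1339 0.1943]
bracket_edge 0.74 [0.5556 0.136  0.136 ]
yellow n 37 295.2972972972973 160.7027027027027
tilt from yellow (px err,deg) (np.float64(0.054387087157911136), np.float64(27.0))
```

play_rows:
  increments:
    - {"offset":[0,0,-4],"twist":0,"grip":0.5}
    - {"offset":[0,0,-7],"twist":0,"grip":0.5}
    - {"offset":[2,0,-9],"twist":0,"grip":0.5}
    - {"offset":[5,0,-12],"twist":0,"grip":0.5}
    - {"offset":[5,0,-12],"twist":0,"grip":0.5}

```text
time: 11.07
tool_pos: [0.5675, 0.1381, 0.3992]
tool_rot: [0.0, -0.12, 0.993, -0.0]
contact_force: [-1.6, -1.1, -2.9]
gripper_width: 0.628
```

```bash
python3 net.py
```

```text
11.1167 [0.5675 0.1381 0.3989] [-0.8399 -0.0713 -3.5793] 0.6256820160829464
rackP -58.500012426063456 243.82817669873216
bracket 0.56 [0.5287 0.1246 0.1611]
bracket_slot 0.77 [0.547  0.1328 0.2029]
bracket_edge 0.73 [0.5506 0.1331 0.1419]
yellow n 33 292.969696969697 157.93939393939394
tilt from yellow (px err,deg) (np.float64(0.45997241664930605), np.float64(28.500000000000004))
```

play_rows:
  increments:
    - {"offset":[2,0,-2],"twist":0,"grip":0.5}
    - {"offset":[4,0,-4],"twist":0,"grip":0.5}
    - {"offset":[6,0,-6],"twist":0,"grip":0.5}
    - {"offset":[8,0,-8],"twist":0,"grip":0.5}
    - {"offset":[8,0,-8],"twist":0,"grip":0.5}

```text
time: 11.68
tool_pos: [0.5599, 0.1362, 0.4074]
tool_rot: [0.001, -0.12, 0.993, -0.0]
contact_force: [-0.8, -0.5, -2.5]
gripper_width: 0.626
```

```bash
python3 net.py
```

```text
11.7333 [0.56   0.1362 0.4072] [-0.7959  0.1683 -3.0786] 0.6273088967519225
rackP -66.30148747254242 252.1036480152377
bracket 0.78 [0.5244 0.1242 0.1676]
bracket_slot 0.65 [0.5233 0.1223 0.167 ]
bracket_edge 0.52 [0.5408 0.1309 0.1541]
yellow n 26 290.34615384615387 156.15384615384616
tilt from yellow (px err,deg) (np.float64(1.5274432543659746), np.float64(28.0))
```

play_rows:
  increments:
    - {"offset":[4,0,-4],"twist":0,"grip":0.5}
    - {"offset":[8,0,-8],"twist":0,"grip":0.5}
    - {"offset":[12,0,-11],"twist":0,"grip":0.5}
    - {"offset":[18,0,-13],"twist":0,"grip":0.5}
    - {"offset":[26,0,-15],"twist":0,"grip":0.5}

```text
time: 12.3
tool_pos: [0.5343, 0.1299, 0.422]
tool_rot: [0.0, -0.12, 0.993, -0.0]
contact_force: [0.5, -0.8, -2.1]
gripper_width: 0.627
```

```bash
python3 net.py
```

```text
12.35 [0.5333 0.1298 0.4224] [ 1.147   0.9763 -1.7728] 0.6305627001320837
rackP -93.72666023692362 267.2543371335363
bracket_slot 0.74 [0.5116 0.1243 0.2268]
bracket_edge 0.73 [0.5147 0.125  0.1665]
yellow n 5 285.4 145.8
```

play_rows:
  increments:
    - {"offset":[12,0,-8],"twist":0,"grip":0.5}
    - {"offset":[24,0,-16],"twist":0,"grip":0.5}
    - {"offset":[36,0,-20],"twist":0,"grip":0.5}
    - {"offset":[40,0,-20],"twist":0,"grip":0.5}
    - {"offset":[40,0,-20],"twist":0,"grip":0.5}

```text
time: 12.92
tool_pos: [0.4955, 0.1205, 0.4416]
tool_rot: [0.0, -0.12, 0.993, -0.0]
contact_force: [0.1, -0.6, -3.0]
gripper_width: 0.628
```

```bash
python3 - <<'E'
from h import *
im=snap("scene","s8.png",(220,70,340,170),6)
for q in("bracket","bracket_slot","bracket_edge"):
    for r in manip.tip_of(q,"scene")[:4]: print(q,round(r["p"],2),world("scene",r["xyz"]))
off([.52,-.177,.2],.008)
E
```

```text
bracket 0.89 [0.4231 0.0892 0.0005]
bracket 0.58 [ 0.5912 -0.0122 -0.0058]
bracket 0.54 [0.4572 0.1083 0.2   ]
bracket_slot 0.67 [0.4753 0.1118 0.2466]
bracket_slot 0.67 [ 0.5965 -0.0163  0.0521]
bracket_edge 0.85 [0.4802 0.1156 0.1858]
bracket_edge 0.83 [ 0.4542  0.096  -0.0054]
bracket_edge 0.65 [0.5716 0.0073 0.0021]
bracket_edge 0.52 [0.5428 0.1303 0.2025]
 t 13.12 off [  47.6 -294.7   85.8] twist 0.232 G now [0.4962 0.1206 0.2858] F [-0.3  0.1 -2.8] w 0.628 tilt 0.05
```

View pics/s8.png

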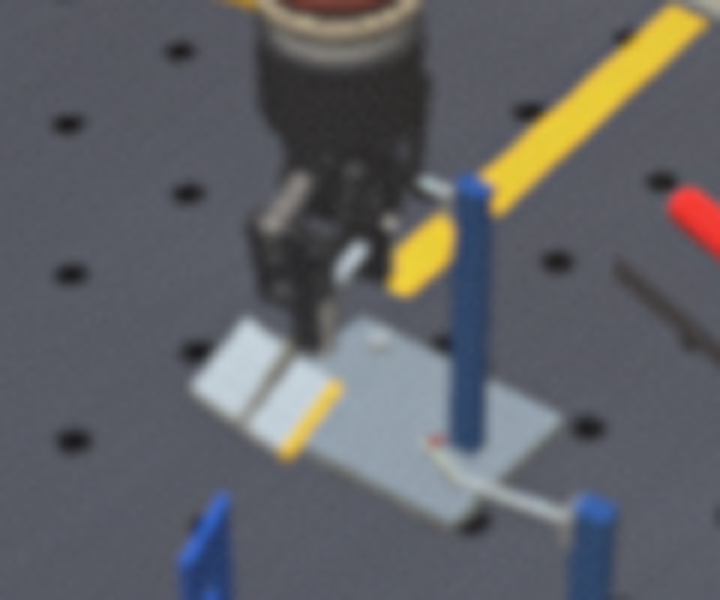

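play_rows:
  increments:
    - {"offset":[8,-35,0],"twist":0.06,"grip":0.5}
    - {"offset":[16,-70,0],"twist":0.12,"grip":0.5}
    - {"offset":[24,-105,0],"twist":0.18,"grip":0.5}
    - {"offset":[24,-140,0],"twist":0.232,"grip":0.5}
    - {"offset":[10,-172,0],"twist":0.232,"grip":0.5}

```text
time: 13.53
tool_pos: [0.5265, -0.0509, 0.4413]
tool_rot: [-0.0, -0.003, 1.0, -0.0]
contact_force: [1.3, -0.5, -2.6]
gripper_width: 0.627
```

```bash
python3 - <<'E'
from h import *
off([.592,-.177,.13],.008)
E
```

```text
t 13.53 off [ -64.9 -126.4  156.3] twist -0.003 G now [ 0.5265 -0.0509  0.2863] F [ 1.3 -0.5 -2.6] w 0.627 tilt 0.05
```

play_rows:
  increments:
    - {"offset":[-15,-35,0],"twist":0,"grip":0.5}
    - {"offset":[-30,-68,0],"twist":0,"grip":0.5}
    - {"offset":[-45,-100,5],"twist":0,"grip":0.5}
    - {"offset":[-60,-120,30],"twist":0,"grip":0.5}
    - {"offset":[-65,-126,60],"twist":0,"grip":0.5}

```text
time: 13.95
tool_pos: [0.5954, -0.1782, 0.3832]
tool_rot: [0.003, -0.003, 1.0, -0.002]
contact_force: [-1.2, 1.3, -3.0]
gripper_width: 0.627
```

play_rows:
  increments:
    - {"offset":[0,0,30],"twist":0,"grip":0.5}
    - {"offset":[0,0,60],"twist":0,"grip":0.5}
    - {"offset":[0,0,80],"twist":0,"grip":0.5}
    - {"offset":[0,0,92],"twist":0,"grip":0.5}
    - {"offset":[0,0,92],"twist":0,"grip":0.5}

```text
time: 14.37
tool_pos: [0.5922, -0.174, 0.2849]
tool_rot: [-0.003, -0.004, 1.0, 0.002]
contact_force: [-0.8, -1.0, -2.4]
gripper_width: 0.626
```

```bash
python3 - <<'E'
from h import *
off([.592,-.177,.11],.008)
im=snap("scene","s9.png",(180,170,300,270),6)
for q in("bracket","bracket_slot","bracket_edge","line"):
    for r in manip.tip_of(q,"scene")[:4]:
        P=world("scene",r["xyz"]); 
        if P[1]<-.1: print(q,round(r["p"],2),P)
E
```

```text
t 14.37 off [ 0.1 -3.1 19.9] twist 0.0 G now [ 0.5922 -0.174   0.1299] F [-0.8 -1.  -2.4] w 0.626 tilt 0.43
bracket 0.82 [ 0.5516 -0.1741  0.0464]
bracket_slot 0.58 [ 0.5688 -0.1717  0.0894]
bracket_edge 0.82 [ 0.5758 -0.1736  0.033 ]
line 0.75 [ 0.6036 -0.1742  0.0103]
```

play_rows:
  increments:
    - {"offset":[0,0,10],"twist":0,"grip":0.5}
    - {"offset":[0,0,18],"twist":0,"grip":0.5}
    - {"offset":[0,0,22],"twist":0,"grip":0.5}
    - {"offset":[0,0,25],"twist":0,"grip":0.5}
    - {"offset":[0,0,25],"twist":0,"grip":0.5}

```text
time: 15.03
tool_pos: [0.5931, -0.1743, 0.2642]
tool_rot: [-0.0, -0.004, 1.0, 0.0]
contact_force: [-0.1, -0.8, -1.6]
gripper_width: 0.629
```

play_rows:
  increments:
    - {"offset":[0,0,2],"twist":0,"grip":0.5}
    - {"offset":[0,0,4],"twist":0,"grip":0.5}
    - {"offset":[0,0,6],"twist":0,"grip":0.5}

```text
time: 15.28
tool_pos: [0.5952, -0.1745, 0.2631]
tool_rot: [0.004, -0.004, 1.0, -0.0]
contact_force: [1.5, 3.5, 18.1]
gripper_width: 0.63
```

play_rows:
  increments:
    - {"offset":[5,0,0],"twist":0,"grip":0.5}
    - {"offset":[10,0,0],"twist":0,"grip":0.5}
    - {"offset":[15,0,0],"twist":0,"grip":0.5}
    - {"offset":[20,0,0],"twist":0,"grip":0.5}
    - {"offset":[20,0,0],"twist":0,"grip":0.5}

```text
time: 15.7
tool_pos: [0.5759, -0.1749, 0.2648]
tool_rot: [0.007, -0.004, 1.0, -0.001]
contact_force: [4.5, 4.2, 11.8]
gripper_width: 0.626
```

```bash
python3 - <<'E'
from h import *
off([.592,-.177,.11],.008)
im=snap("scene","s10.png",(180,170,300,270),6)
for q in("bracket","bracket_slot","bracket_edge","line"):
    for r in manip.tip_of(q,"scene")[:4]:
        P=world("scene",r["xyz"]); 
        if P[1]<-.1: print(q,round(r["p"],2),P)
E
```

```text
t 15.7 off [-16.1  -2.2  -0. ] twist -0.0 G now [ 0.5759 -0.1749  0.1098] F [ 4.5  4.2 11.8] w 0.626 tilt 0.82
bracket 0.55 [ 0.5533 -0.176   0.0214]
bracket_slot 0.73 [ 0.5606 -0.1765  0.067 ]
bracket_edge 0.68 [ 0.5748 -0.1745  0.0092]
line 0.65 [ 0.6048 -0.1736  0.0083]
```

play_rows:
  increments:
    - {"offset":[5,0,0],"twist":0,"grip":0.5}
    - {"offset":[10,0,0],"twist":0,"grip":0.5}
    - {"offset":[15,0,0],"twist":0,"grip":0.5}
    - {"offset":[20,0,1],"twist":0,"grip":0.5}
    - {"offset":[20,0,1],"twist":0,"grip":0.5}

```text
time: 16.37
tool_pos: [0.5555, -0.1755, 0.263]
tool_rot: [0.006, -0.004, 1.0, -0.002]
contact_force: [2.7, 1.5, 10.9]
gripper_width: 0.627
```

```bash
python3 - <<'E'
from h import *
off([.592,-.177,.11],.008)
im=snap("scene","s11.png",(180,170,300,270),6)
for q in("bracket","bracket_slot","bracket_edge","line"):
    for r in manip.tip_of(q,"scene")[:4]:
        P=world("scene",r["xyz"]); 
        if P[1]<-.1: print(q,round(r["p"],2),P)
E
```

```text
t 16.37 off [-36.5  -1.8  -1.5] twist 0.0 G now [ 0.5555 -0.1755  0.108 ] F [ 2.7  1.5 10.9] w 0.627 tilt 0.73
bracket 0.97 [ 0.5498 -0.1753  0.0134]
bracket_slot 0.75 [ 0.5507 -0.1773  0.0653]
bracket_edge 0.89 [ 0.5747 -0.1735  0.0078]
line 0.94 [ 0.6057 -0.1735  0.0086]
```

play_rows:
  increments:
    - {"offset":[4,0,0],"twist":0,"grip":0.5}
    - {"offset":[8,0,0],"twist":0,"grip":0.5}
    - {"offset":[11,0,1],"twist":0,"grip":0.5}
    - {"offset":[11,0,1],"twist":0,"grip":0.5}

```text
time: 16.95
tool_pos: [0.5442, -0.1759, 0.2611]
tool_rot: [0.005, -0.004, 1.0, -0.002]
contact_force: [1.6, -0.8, 8.5]
gripper_width: 0.624
```

```bash
python3 - <<'E'
from h import *
off([.592,-.177,.11],.008)
im=snap("scene","s12.png",(180,170,300,270),6)
for q in("bracket","bracket_slot","bracket_edge","line"):
    for r in manip.tip_of(q,"scene")[:4]:
        P=world("scene",r["xyz"]); 
        if P[1]<-.1: print(q,round(r["p"],2),P)
E
```

```text
t 16.95 off [-47.8  -1.5  -3.4] twist -0.0 G now [ 0.5442 -0.1759  0.1061] F [ 1.6 -0.8  8.5] w 0.624 tilt 0.66
bracket 0.72 [ 0.5457 -0.1779  0.0098]
bracket 0.69 [ 0.5468 -0.1747  0.0579]
bracket_slot 0.86 [ 0.5413 -0.1772  0.0612]
bracket_slot 0.63 [ 0.4774 -0.4452 -0.0005]
bracket_edge 0.67 [ 0.5741 -0.1738  0.0084]
line 0.76 [ 0.6049 -0.1741  0.0073]
```

play_rows:
  increments:
    - {"offset":[0,0,-2],"twist":0,"grip":0.7}
    - {"offset":[0,0,-2],"twist":0,"grip":0.75}
    - {"offset":[0,0,-2],"twist":0,"grip":0.9}
    - {"offset":[0,0,-2],"twist":0,"grip":1}
    - {"offset":[0,0,-2],"twist":0,"grip":1}

```text
time: 17.62
tool_pos: [0.5418, -0.1747, 0.2578]
tool_rot: [-0.001, -0.004, 1.0, 0.0]
contact_force: [0.1, 0.5, -0.1]
gripper_width: 0.994
```

play_rows:
  increments:
    - {"offset":[0,0,-20],"twist":0,"grip":1}
    - {"offset":[0,0,-50],"twist":0,"grip":1}
    - {"offset":[0,0,-85],"twist":0,"grip":1}
    - {"offset":[35,0,-100],"twist":0,"grip":1}
    - {"offset":[70,0,-100],"twist":0,"grip":1}

```text
time: 18.03
tool_pos: [0.4732, -0.1759, 0.3637]
tool_rot: [0.004, -0.005, 1.0, -0.002]
contact_force: [-1.2, -0.4, 0.8]
gripper_width: 1.001
```

```bash
python3 - <<'E'
from h import *
off([.592,-.177,.11],.008)
a=manip.grab_frame("scene")[180:270,180:290];b=manip.grab_frame("top")[190:265,300:390]
f=lambda i:cv2.resize(i,(400,round(400*i.shape[0]/i.shape[1])),interpolation=cv2.INTER_CUBIC)
A,B=f(a),f(b);h=max(len(A),len(B));print(A.shape,B.shape)
pad=lambda i:cv2.copyMakeBorder(i,0,h-len(i),0,0,cv2.BORDER_CONSTANT)
cv2.imwrite("pics/both.png",np.hstack([pad(A),pad(B)]))
for c in("scene","top"):
  for q in("bracket","bracket_slot","bracket_edge","line"):
    for r in manip.tip_of(q,c)[:4]:
        P=world(c,r["xyz"]); 
        if -.4<P[1]<-.1: print(c,q,round(r["p"],2),P)
E
```

```text
t 18.03 off [-118.1   -1.8   99.6] twist 0.002 G now [ 0.4732 -0.1759  0.2087] F [-1.2 -0.4  0.8] w 1.001 tilt 0.48
(327, 400, 3) (333, 400, 3)
scene bracket 0.57 [ 0.5473 -0.1794  0.0112]
scene bracket_slot 0.68 [ 0.5403 -0.1749  0.0599]
scene bracket_edge 0.75 [ 0.5726 -0.1745  0.0111]
scene line 0.86 [ 0.6061 -0.1725  0.0097]
top bracket 0.58 [ 0.5382 -0.1767  0.012 ]
top bracket_slot 0.59 [ 0.5353 -0.1742  0.0678]
top bracket_edge 0.6 [ 0.566  -0.1748  0.0103]
top line 0.82 [ 0.6021 -0.1722  0.0141]
```

View pics/both.png

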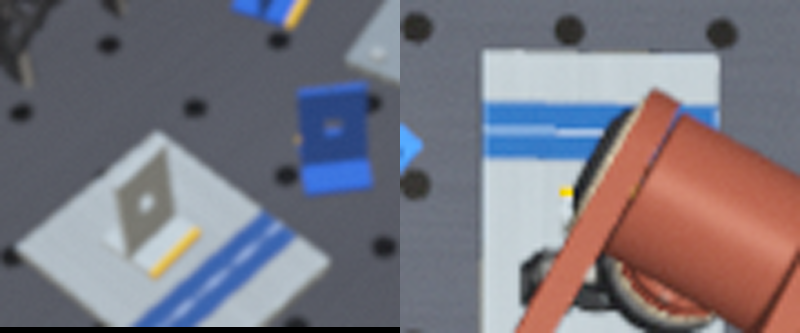

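```bash
cat > rect.py <<'E'
from h import *
from scipy.ndimage import map_coordinates
def rect(c="scene",x0=.50,x1=.64,y0=-.25,y1=-.10,s=.0005,z=.012):
    im=manip.grab_frame(c).astype(float)
    xs=np.arange(x0,x1,s);ys=np.arange(y0,y1,s);k,T=cal(c);Ti=np.linalg.inv(T)
    X,Y=np.meshgrid(xs,ys,indexing="ij");q=np.stack([X,Y,0*X+z,0*X+1],-1)@Ti.T
    a=q[...,:2]/q[...,2:3];a=a*(1+k["k1"]*(a**2).sum(-1,keepdims=True));u=a[...,0]*k["fx"]+k["cx"];v=a[...,1]*k["fy"]+k["cy"]
    return xs,ys,np.stack([map_coordinates(im[...,i],[v,u],order=1) for i in range(3)],-1)
def half(xs,p,rev):  # outermost half-level crossing toward +x
    b=np.median(p[-20:]) if rev else 0
    i=np.argmax(p);l=(p[i]+b)/2
    j=i
    while j<len(p)-1 and p[j]>l:j+=1
    return xs[j-1]+(xs[j]-xs[j-1])*(p[j-1]-l)/(p[j-1]-p[j]+1e-9)
def measure(c="scene"):
    xs,ys,I=rect(c);B,G,Rr=I[...,0],I[...,1],I[...,2]
    blue=B-Rr; L=[];E=[]
    for j in range(0,len(ys),4):
        m=blue[:,j:j+4].mean(1);w=np.nonzero(m>50)[0]
        if len(w)>40 and (xs[w[-1]]-xs[w[0]])<.05: L.append((ys[j],(xs[w[0]]+xs[w[-1]])/2,xs[w[-1]]-xs[w[0]]))
        y=np.minimum(Rr,G)[:,j:j+4].mean(1)-B[:,j:j+4].mean(1)
        if y.max()>60: E.append((ys[j],half(xs,y,0),y.max()))
    L=np.array(L);E=np.array(E)
    pl=np.polyfit(L[:,0],L[:,1],1);E=E[3:-3];pe=np.polyfit(E[:,0],E[:,1],1);ym=E[:,0].mean()
    print(c,"line slope",pl[0],"edge slope",pe[0],"yaw err edge-line",-(pe[0]-pl[0]),"y",ym,E[0,0],E[-1,0],"edge x",np.polyval(pe,ym),"line x",np.polyval(pl,ym),"GAP mm",1000*(np.polyval(pl,ym)-np.polyval(pe,ym)),"bandw",L[:,2].mean(),"res",np.std(E[:,1]-np.polyval(pe,E[:,0])),np.std(L[:,1]-np.polyval(pl,L[:,0])))
if __name__=="__main__":
    measure()
    s=manip.state();print(s["time"],s["tool_pos"],s["contact_force"])
E
python3 rect.py; python3 -c "
from h import *
off([.490,-.1755,.05],.01)"
```

```text
scene line slope -0.0031187766714088523 edge slope -0.07928150350457559 yaw err edge-line 0.07616272683316674 y -0.17399999999999996 -0.19399999999999995 -0.15399999999999991 edge x 0.5703096134568305 line x 0.6092737624466453 GAP mm 38.96414898981482 bandw 0.039879999999995606 res 0.00010170123200181332 0.00021609924971601138
18.5833 [ 0.4727 -0.1754  0.3583] [ 0.1514 -0.1036 -0.5544]
 t 18.58 off [-17.3  -0.3 153.3] twist -0.001 G now [ 0.4727 -0.1754  0.2033] F [ 0.2 -0.1 -0.6] w 1.001 tilt 0.03
```

play_rows:
  increments:
    - {"offset":[-10,0,30],"twist":0.006,"grip":0.6}
    - {"offset":[-15,0,60],"twist":0.006,"grip":0.35}
    - {"offset":[-15,0,95],"twist":0.006,"grip":0.35}
    - {"offset":[-15,0,125],"twist":0.006,"grip":0.35}
    - {"offset":[-15,0,137],"twist":0.006,"grip":0.35}

```text
time: 19.0
tool_pos: [0.4856, -0.1742, 0.2164]
tool_rot: [-0.004, -0.001, 1.0, 0.002]
contact_force: [-0.8, 1.1, -0.8]
gripper_width: 0.352
```

play_rows:
  increments:
    - {"offset":[-6,0,0],"twist":0,"grip":0.35}
    - {"offset":[-12,0,0],"twist":0,"grip":0.35}
    - {"offset":[-18,0,0],"twist":0,"grip":0.35}
    - {"offset":[-24,0,0],"twist":0,"grip":0.35}
    - {"offset":[-30,0,0],"twist":0,"grip":0.35}

```text
time: 19.42
tool_pos: [0.5189, -0.1756, 0.2239]
tool_rot: [0.002, -0.001, 1.0, -0.001]
contact_force: [-0.1, -0.3, -0.3]
gripper_width: 0.354
```

```bash
python3 rect.py
```

```text
scene line slope -0.0028129445234695632 edge slope -0.07820933681378082 yaw err edge-line 0.07539639229031127 y -0.17399999999999996 -0.19399999999999995 -0.15399999999999991 edge x 0.5703041878347042 line x 0.6092677074442744 GAP mm 38.96351960957023 bandw 0.039799999999995624 res 9.751605728871421e-05 0.0002283023465387673
19.4667 [ 0.5194 -0.1756  0.2237] [-0.4236 -0.4027  0.9245]
```

play_rows:
  increments:
    - {"offset":[-4,0,1],"twist":0,"grip":0.35}
    - {"offset":[-8,0,2],"twist":0,"grip":0.35}
    - {"offset":[-12,0,2],"twist":0,"grip":0.35}
    - {"offset":[-16,0,2],"twist":0,"grip":0.35}
    - {"offset":[-20,0,2],"twist":0,"grip":0.35}

```text
time: 19.88
tool_pos: [0.5369, -0.1751, 0.2196]
tool_rot: [-0.002, -0.001, 1.0, 0.0]
contact_force: [-7.0, 0.6, 6.6]
gripper_width: 0.35
```

```bash
python3 rect.py
```

```text
scene line slope -0.0030405405405405767 edge slope -0.0008793612830987806 yaw err edge-line -0.0021611792574417962 y -0.17499999999999993 -0.19599999999999995 -0.15399999999999991 edge x 0.5774955023690513 line x 0.6092602927927808 GAP mm 31.764790423729483 bandw 0.039886666666662275 res 0.00022944885934536648 0.00022544284081439637
19.9333 [ 0.5376 -0.1752  0.2197] [-2.1677 -0.3158  1.2318]
```

play_rows:
  increments:
    - {"offset":[-4,0,0],"twist":0,"grip":0.35}
    - {"offset":[-8,0,0],"twist":0,"grip":0.35}
    - {"offset":[-12,0,0],"twist":0,"grip":0.35}
    - {"offset":[-16,0,0],"twist":0,"grip":0.35}
    - {"offset":[-18,0,0],"twist":0,"grip":0.35}

```text
time: 20.35
tool_pos: [0.5566, -0.1756, 0.222]
tool_rot: [0.002, -0.001, 1.0, -0.001]
contact_force: [0.2, 0.4, 0.5]
gripper_width: 0.352
```

```bash
python3 rect.py
```

```text
scene line slope -0.002997866287339619 edge slope -0.003879488542019042 yaw err edge-line 0.0008816222546794228 y -0.17399999999999996 -0.19399999999999995 -0.15399999999999991 edge x 0.5814604180166599 line x 0.6092673376007466 GAP mm 27.806919584086653 bandw 0.039839999999995615 res 0.00017365174719838095 0.00023117283654016527
20.4 [ 0.5564 -0.1754  0.2209] [-0.4468  0.5352  0.0966]
```

```bash
python3 - <<'E'
from h import *
manip.grab_frame("scene");manip.grab_frame("top")
for c in("scene","top"):
  for q in("bracket","bracket_slot","bracket_edge"):
    for f in("tip_of","boxes_of"):
      for r in getattr(manip,f)(q,c)[:5]:
        P=world(c,r["xyz"]); 
        if -.4<P[1]<-.1: print(c,f,q,round(r["p"],2),P)
off([.5,-.175,.07],.003)
E
```

```text
scene tip_of bracket 0.71 [ 0.5607 -0.1748  0.032 ]
scene tip_of bracket_slot 0.74 [ 0.5924 -0.173   0.0672]
scene boxes_of bracket_slot 0.88 [ 0.5783 -0.18    0.0526]
scene tip_of bracket_edge 0.58 [ 0.5769 -0.1764  0.0098]
scene boxes_of bracket_edge 0.91 [ 0.5809 -0.1833  0.0528]
top tip_of bracket 0.67 [ 0.6057 -0.1727  0.0131]
 t 21.1 off [55.   0.1 -5.8] twist -0.001 G now [ 0.555  -0.175   0.0642] F [-0.1 -1.2 -0.4] w 0.346 tilt 0.02
```

play_rows:
  increments:
    - {"offset":[2,0,0],"twist":0,"grip":0.35}
    - {"offset":[4,0,0],"twist":0,"grip":0.35}
    - {"offset":[6,0,0],"twist":0,"grip":0.35}
    - {"offset":[8,0,0],"twist":0,"grip":0.35}
    - {"offset":[10,0,0],"twist":0,"grip":0.35}

```text
time: 21.52
tool_pos: [0.5446, -0.175, 0.2192]
tool_rot: [-0.0, -0.001, 1.0, 0.0]
contact_force: [-1.5, -0.5, 0.3]
gripper_width: 0.348
```

play_rows:
  increments:
    - {"offset":[2,0,0],"twist":0,"grip":0.35}
    - {"offset":[4,0,0],"twist":0,"grip":0.35}
    - {"offset":[6,0,0],"twist":0,"grip":0.35}
    - {"offset":[8,0,0],"twist":0,"grip":0.35}
    - {"offset":[10,0,0],"twist":0,"grip":0.35}

```text
time: 21.93
tool_pos: [0.535, -0.1752, 0.2196]
tool_rot: [0.0, -0.001, 1.0, -0.0]
contact_force: [-1.0, 0.8, 0.2]
gripper_width: 0.35
```

play_rows:
  increments:
    - {"offset":[2,0,0],"twist":0,"grip":0.35}
    - {"offset":[4,0,0],"twist":0,"grip":0.35}
    - {"offset":[6,0,0],"twist":0,"grip":0.35}
    - {"offset":[8,0,0],"twist":0,"grip":0.35}
    - {"offset":[10,0,0],"twist":0,"grip":0.35}

```text
time: 22.35
tool_pos: [0.5251, -0.1752, 0.2197]
tool_rot: [0.0, -0.001, 1.0, -0.0]
contact_force: [0.3, -0.1, -0.0]
gripper_width: 0.354
```

```bash
cat > net2.py <<'E'
from h import *
import rect
rect.measure()
for c in("scene","top"):
  manip.grab_frame(c)
  for q in("bracket","bracket_slot","bracket_edge","line"):
      for r in manip.tip_of(q,c)[:5]:
        P=world(c,r["xyz"]); 
        if -.4<P[1]<-.1: print(c,q,round(r["p"],2),P)
E
python3 net2.py
```

```text
scene line slope -0.0030761024182064172 edge slope -0.004287445316419779 yaw err edge-line 0.001211342898213362 y -0.17499999999999993 -0.19599999999999995 -0.15399999999999991 edge x 0.5790433253724813 line x 0.609250257230903 GAP mm 30.206931858421715 bandw 0.039826666666662285 res 0.0002753451026240176 0.00023039827461133303
scene bracket 0.8 [ 0.5539 -0.1749  0.0082]
scene bracket_slot 0.77 [ 0.5503 -0.1755  0.0622]
scene bracket_edge 0.59 [ 0.5778 -0.1746  0.0103]
scene line 0.65 [ 0.6053 -0.1741  0.0092]
top bracket_edge 0.46 [ 0.6024 -0.172   0.0137]
top line 0.97 [ 0.6024 -0.1737  0.0176]
```

play_rows:
  increments:
    - {"offset":[20,0,-5],"twist":0,"grip":0.35}
    - {"offset":[50,0,-20],"twist":0,"grip":0.35}
    - {"offset":[80,0,-40],"twist":0.1,"grip":0.6}
    - {"offset":[100,0,-40],"twist":0.2,"grip":1}
    - {"offset":[105,0,-40],"twist":0.3,"grip":1}

```text
time: 23.32
tool_pos: [0.4184, -0.1753, 0.2603]
tool_rot: [0.001, 0.151, 0.988, -0.0]
contact_force: [0.2, 0.4, -0.6]
gripper_width: 0.76
```

```bash
python3 - <<'E'
from h import *
print(manip.state()["joint_pos"]); off([.425,-.175,.06],.003+np.pi/2)
E
```

```text
[-0.561  -0.2359  2.1331 -0.0005  1.2431 -1.8281]
 t 23.32 off [-6.2  2.3 45.3] twist 1.264 G now [ 0.4184 -0.1753  0.1053] F [ 0.2  0.4 -0.6] w 0.76 tilt 0.08
```

play_rows:
  increments:
    - {"offset":[0,0,0],"twist":0.12,"grip":1}
    - {"offset":[0,0,0],"twist":0.24,"grip":1}
    - {"offset":[0,0,0],"twist":0.36,"grip":1}
    - {"offset":[0,0,0],"twist":0.48,"grip":1}
    - {"offset":[0,0,0],"twist":0.6,"grip":1}

```text
time: 23.73
tool_pos: [0.4201, -0.1754, 0.2596]
tool_rot: [0.0, 0.437, 0.9, -0.0]
contact_force: [0.3, -0.4, 0.6]
gripper_width: 0.997
```

play_rows:
  increments:
    - {"offset":[0,0,0],"twist":0.12,"grip":1}
    - {"offset":[0,0,0],"twist":0.24,"grip":1}
    - {"offset":[0,0,0],"twist":0.36,"grip":1}
    - {"offset":[0,0,0],"twist":0.48,"grip":1}
    - {"offset":[0,0,0],"twist":0.6,"grip":1}

```text
time: 24.15
tool_pos: [0.4201, -0.1754, 0.2595]
tool_rot: [0.0, 0.683, 0.73, -0.0]
contact_force: [-0.2, -1.6, -0.1]
gripper_width: 0.999
```

```bash
python3 - <<'E'
from h import *
off([.425,-.175,.025],.003+np.pi/2)
E
```

```text
t 24.15 off [ 0.   4.9 79.5] twist 0.064 G now [ 0.4201 -0.1754  0.1045] F [-0.2 -1.6 -0.1] w 0.999 tilt 0.01
```

play_rows:
  increments:
    - {"offset":[0,6,20],"twist":0.064,"grip":1}
    - {"offset":[0,12,40],"twist":0.064,"grip":1}
    - {"offset":[0,12,60],"twist":0.064,"grip":1}
    - {"offset":[0,12,76],"twist":0.064,"grip":1}
    - {"offset":[0,12,81],"twist":0.064,"grip":1}

```text
time: 24.57
tool_pos: [0.431, -0.1738, 0.1758]
tool_rot: [-0.002, 0.704, 0.71, -0.001]
contact_force: [-1.0, 0.5, 0.1]
gripper_width: 0.996
```

play_rows:
  increments:
    - {"offset":[0,0,0],"twist":0,"grip":1}
    - {"offset":[0,0,1],"twist":0,"grip":1}
    - {"offset":[0,0,2],"twist":0,"grip":1}
    - {"offset":[0,0,3],"twist":0,"grip":1}
    - {"offset":[0,0,3],"twist":0,"grip":1}

```text
time: 24.98
tool_pos: [0.4325, -0.1748, 0.1763]
tool_rot: [0.001, 0.704, 0.71, 0.0]
contact_force: [-0.5, -0.8, 0.1]
gripper_width: 1.001
```

play_rows:
  increments:
    - {"offset":[0,0,1],"twist":0,"grip":1}
    - {"offset":[0,0,2],"twist":0,"grip":1}
    - {"offset":[0,0,3],"twist":0,"grip":1}
    - {"offset":[0,0,3],"twist":0,"grip":1}

```text
time: 25.32
tool_pos: [0.432, -0.1745, 0.1723]
tool_rot: [-0.0, 0.704, 0.71, -0.0]
contact_force: [-0.6, 0.1, -0.2]
gripper_width: 1.003
```

play_rows:
  increments:
    - {"offset":[0,0,1],"twist":0,"grip":1}
    - {"offset":[0,0,2],"twist":0,"grip":1}
    - {"offset":[0,0,3],"twist":0,"grip":1}
    - {"offset":[0,0,3],"twist":0,"grip":1}

```text
time: 25.65
tool_pos: [0.4326, -0.1748, 0.1722]
tool_rot: [-0.001, 0.704, 0.711, -0.0]
contact_force: [-14.2, 6.2, 25.1]
gripper_width: 0.999
```

play_rows:
  increments:
    - {"offset":[0,0,-4.5],"twist":0,"grip":1}
    - {"offset":[0,6,-4.5],"twist":0,"grip":1}
    - {"offset":[0,12,-4.5],"twist":0,"grip":1}
    - {"offset":[0,18,-4.5],"twist":0,"grip":1}
    - {"offset":[0,24,-4.5],"twist":0,"grip":1}

```text
time: 26.07
tool_pos: [0.4567, -0.1742, 0.1735]
tool_rot: [-0.0, 0.704, 0.71, -0.0]
contact_force: [0.3, -0.4, -0.1]
gripper_width: 1.005
```

play_rows:
  increments:
    - {"offset":[0,3,0],"twist":0,"grip":1}
    - {"offset":[0,6,0],"twist":0,"grip":1}
    - {"offset":[0,9,0],"twist":0,"grip":1}
    - {"offset":[0,12,0],"twist":0,"grip":1}
    - {"offset":[0,12,0],"twist":0,"grip":1}

```text
time: 26.48
tool_pos: [0.4685, -0.1742, 0.1739]
tool_rot: [-0.0, 0.704, 0.71, -0.0]
contact_force: [0.6, -0.0, 0.9]
gripper_width: 0.999
```

```bash
python3 net2.py
```

```text
scene line slope -0.0028591749644374014 edge slope -0.0032659436234615206 yaw err edge-line 0.0004067686590241192 y -0.17399999999999996 -0.19399999999999995 -0.15399999999999991 edge x 0.5796175161585353 line x 0.6092676149833924 GAP mm 29.65009882485714 bandw 0.03981333333332895 res 0.0002383877146720641 0.00023086152648898282
scene bracket 0.67 [ 0.5549 -0.1779  0.0127]
scene bracket 0.46 [ 0.6073 -0.1754  0.0088]
scene bracket_slot 0.97 [ 0.5498 -0.1752  0.0625]
scene bracket_edge 0.79 [ 0.5769 -0.1776  0.0095]
scene bracket_edge 0.26 [ 0.6059 -0.1753  0.005 ]
scene line 0.86 [ 0.6058 -0.1747  0.0064]
top bracket 0.5 [ 0.5454 -0.1751  0.0138]
top bracket_slot 0.57 [ 0.5462 -0.1743  0.0661]
top bracket_edge 0.36 [ 0.5783 -0.1713  0.0137]
top line 0.92 [ 0.6052 -0.1752  0.0134]
```

play_rows:
  increments:
    - {"offset":[0,2,0],"twist":0,"grip":1}
    - {"offset":[0,4,0],"twist":0,"grip":1}
    - {"offset":[0,6,0],"twist":0,"grip":1}
    - {"offset":[0,8,0],"twist":0,"grip":1}
    - {"offset":[0,8,0],"twist":0,"grip":1}

```text
time: 27.45
tool_pos: [0.4764, -0.1741, 0.1739]
tool_rot: [0.0, 0.704, 0.71, 0.0]
contact_force: [-0.6, -0.2, 0.0]
gripper_width: 0.999
```

```bash
python3 net2.py | egrep "GAP|slot"; python3 rect.py | tail -1
```

```text
scene line slope -0.0031970128022750653 edge slope -0.0032447902355988503 yaw err edge-line 4.777743332378499e-05 y -0.17399999999999996 -0.19399999999999995 -0.15399999999999991 edge x 0.586958046642868 line x 0.6097402726410501 GAP mm 22.78222599818214 bandw 0.038906666666662384 res 0.0001380694890127132 0.0005944141027043644
scene bracket_slot 0.81 [ 0.5572 -0.173   0.0593]
top bracket_slot 0.51 [ 0.5543 -0.1766  0.0113]
top bracket_slot 0.35 [ 0.551  -0.1752  0.0659]
28.05 [ 0.4761 -0.1741  0.174 ] [ 0.1669 -0.0974  0.3309]
```

play_rows:
  increments:
    - {"offset":[0,3,0],"twist":0,"grip":1}
    - {"offset":[0,6,0],"twist":0,"grip":1}
    - {"offset":[0,9,0],"twist":0,"grip":1}
    - {"offset":[0,12,0],"twist":0,"grip":1}
    - {"offset":[0,12,0],"twist":0,"grip":1}

```text
time: 28.47
tool_pos: [0.4887, -0.174, 0.174]
tool_rot: [0.0, 0.704, 0.71, 0.0]
contact_force: [0.0, 0.2, 0.4]
gripper_width: 0.998
```

```bash
python3 net2.py | egrep "GAP|slot|edge"; python3 rect.py | tail -1
```

```text
scene line slope -0.0026173541963008156 edge slope -0.0022608312277695186 yaw err edge-line -0.000356522968531297 y -0.17499999999999996 -0.19399999999999995 -0.15599999999999992 edge x 0.5990230485960782 line x 0.6122173826457913 GAP mm 13.194334049713042 bandw 0.0339333333333296 res 0.00022098442478005813 0.0033973652804402616
scene bracket_slot 0.91 [ 0.5689 -0.1748  0.0612]
scene bracket_slot 0.28 [ 0.5749 -0.1766  0.0107]
scene bracket_edge 0.85 [ 0.5993 -0.1741  0.0104]
top bracket_slot 0.38 [ 0.5661 -0.1746  0.0655]
29.0667 [ 0.4881 -0.174   0.174 ] [-0.4083 -0.0528 -0.9473]
```

play_rows:
  increments:
    - {"offset":[0,2,0],"twist":0,"grip":1}
    - {"offset":[0,4,0],"twist":0,"grip":1}
    - {"offset":[0,6,0],"twist":0,"grip":1}
    - {"offset":[0,7,0],"twist":0,"grip":1}
    - {"offset":[0,7,0],"twist":0,"grip":1}

```text
time: 29.48
tool_pos: [0.4953, -0.1739, 0.1739]
tool_rot: [0.0, 0.704, 0.71, 0.0]
contact_force: [-0.9, 0.1, 0.3]
gripper_width: 0.997
```

play_rows:
  increments:
    - {"offset":[0,-10,0],"twist":0,"grip":1}
    - {"offset":[0,-45,-5],"twist":0,"grip":1}
    - {"offset":[0,-80,-10],"twist":0,"grip":1}
    - {"offset":[0,-100,-10],"twist":0,"grip":1}
    - {"offset":[0,-100,-10],"twist":0,"grip":1}

```text
time: 29.9
tool_pos: [0.3917, -0.174, 0.1827]
tool_rot: [-0.001, 0.704, 0.71, -0.0]
contact_force: [-0.2, 0.9, -0.4]
gripper_width: 1.002
```

```bash
python3 rect.py; python3 - <<'E'
from rect import *
for c in("scene","top"):
    xs,ys,I=rect(c,x0=.58,x1=.625)
    print(c)
    for yy in (-.185,-.175,-.165,-.125):
        j=np.argmin(abs(ys-yy)); p=I[:,j-4:j+5].mean(1)
        print(yy,[(round(xs[i]*1000),*p[i].astype(int)) for i in range(0,len(xs),4)])
E
```

```text
scene line slope 0.0037670078357525455 edge slope 0.008766504957581628 yaw err edge-line -0.004999497121829083 y -0.17499999999999996 -0.19399999999999995 -0.15599999999999992 edge x 0.6053384469599427 line x 0.6101355256484116 GAP mm 4.797078688468903 bandw 0.03803061224489377 res 0.0001672171695542981 0.002665829067062114
29.95 [ 0.3933 -0.1745  0.1835] [-0.4889 -0.7875  0.9188]
scene
-0.185 [(580, np.int64(202), np.int64(195), np.int64(183)), (582, np.int64(211), np.int64(203), np.int64(190)), (584, np.int64(215), np.int64(206), np.int64(193)), (586, np.int64(215), np.int64(206), np.int64(193)), (588, np.int64(215), np.int64(206), np.int64(193)), (590, np.int64(214), np.int64(206), np.int64(193)), (592, np.int64(211), np.int64(206), np.int64(196)), (594, np.int64(200), np.int64(207), np.int64(203)), (596, np.int64(178), np.int64(206), np.int64(212)), (598, np.int64(145), np.int64(203), np.int64(219)), (600, np.int64(112), np.int64(197), np.int64(223)), (602, np.int64(94), np.int64(187), np.int64(218)), (604, np.int64(103), np.int64(172), np.int64(201)), (606, np.int64(131), np.int
[... 8144 characters left out ...]
99), np.int64(124), np.int64(57)), (600, np.int64(200), np.int64(124), np.int64(56)), (602, np.int64(206), np.int64(140), np.int64(82)), (604, np.int64(213), np.int64(155), np.int64(105)), (606, np.int64(220), np.int64(170), np.int64(126)), (608, np.int64(216), np.int64(162), np.int64(116)), (610, np.int64(210), np.int64(148), np.int64(95)), (612, np.int64(201), np.int64(126), np.int64(59)), (614, np.int64(199), np.int64(124), np.int64(56)), (616, np.int64(199), np.int64(124), np.int64(57)), (618, np.int64(199), np.int64(123), np.int64(56)), (620, np.int64(198), np.int64(123), np.int64(53)), (622, np.int64(198), np.int64(126), np.int64(58)), (624, np.int64(202), np.int64(142), np.int64(91))]
```

play_rows:
  increments:
    - {"offset":[0,20,10],"twist":0,"grip":1}
    - {"offset":[0,45,10],"twist":0,"grip":1}
    - {"offset":[0,70,10],"twist":0,"grip":1}
    - {"offset":[0,85,10],"twist":0,"grip":1}
    - {"offset":[0,85,10],"twist":0,"grip":1}

```text
time: 30.47
tool_pos: [0.4836, -0.1745, 0.175]
tool_rot: [0.002, 0.703, 0.711, 0.001]
contact_force: [0.4, 0.5, -0.1]
gripper_width: 0.999
```

play_rows:
  increments:
    - {"offset":[0,6,0],"twist":0,"grip":1}
    - {"offset":[0,12,0],"twist":0,"grip":1}
    - {"offset":[0,15,0],"twist":0,"grip":1}
    - {"offset":[0,17,0],"twist":0,"grip":1}
    - {"offset":[0,18.3,0],"twist":0,"grip":1}

```text
time: 30.88
tool_pos: [0.498, -0.1739, 0.1738]
tool_rot: [-0.001, 0.704, 0.71, -0.001]
contact_force: [-4.4, 0.4, 2.5]
gripper_width: 1.001
```

```bash
cat > prof.py <<'E'
from rect import *
measure()
for c in("scene","top"):
    xs,ys,I=rect(c,x0=.585,x1=.625)
    for y0,y1 in((-.195,-.155),(-.135,-.11)):
        m=(ys>y0)&(ys<y1);p=I[:,m].mean(1)
        print(c,y0,[(round(xs[i]*1000),int(p[i,0]),int(p[i,2])) for i in range(20,64,3)])
s=manip.state();print(s["time"],s["tool_pos"],s["contact_force"])
E
python3 prof.py
```

```text
scene line slope -0.0035864497821019537 edge slope 0.007644128194034695 yaw err edge-line -0.01123057797613665 y -0.17499999999999996 -0.19399999999999995 -0.15599999999999992 edge x 0.6077960041481604 line x 0.6093495781392397 GAP mm 1.55357399107936 bandw 0.03951111111110676 res 0.0001791402319463363 0.0003289344600571216
scene -0.195 [(595, 212, 199), (596, 204, 203), (598, 190, 210), (599, 170, 217), (601, 145, 222), (602, 119, 224), (604, 99, 224), (605, 90, 216), (607, 97, 200), (608, 114, 176), (610, 134, 148), (611, 151, 120), (613, 163, 96), (614, 170, 77), (616, 174, 66)]
scene -0.135 [(595, 174, 67), (596, 174, 61), (598, 173, 59), (599, 174, 60), (601, 175, 64), (602, 178, 71), (604, 182, 81), (605, 187, 91), (607, 192, 99), (608, 194, 103), (610, 193, 102), (611, 190, 95), (613, 185, 85), (614, 180, 74), (616, 177, 67)]
top -0.195 [(595, 87, 164), (596, 87, 161), (598, 87, 159), (599, 84, 157), (601, 81, 156), (602, 74, 157), (604, 68, 159), (605, 78, 160), (607, 92, 159), (608, 106, 148), (610, 119, 136), (611, 127, 125), (613, 134, 115), (614, 142, 105), (616, 154, 94)]
top -0.135 [(595, 199, 54), (596, 199, 54), (598, 200, 54), (599, 200, 54), (601, 203, 69), (602, 208, 89), (604, 213, 106), (605, 219, 122), (607, 219, 123), (608, 215, 113), (610, 210, 94), (611, 203, 67), (613, 200, 54), (614, 200, 55), (616, 200, 55)]
31.0333 [ 0.4981 -0.1739  0.1738] [-1.6788 -0.256  -0.7016]
```

play_rows:
  increments:
    - {"offset":[0,-8,0],"twist":0,"grip":1}
    - {"offset":[0,-40,-3],"twist":0,"grip":1}
    - {"offset":[0,-75,-20],"twist":0,"grip":1}
    - {"offset":[0,-100,-50],"twist":0,"grip":1}
    - {"offset":[0,-100,-60],"twist":0,"grip":1}

```text
time: 31.45
tool_pos: [0.3956, -0.1746, 0.2361]
tool_rot: [0.002, 0.704, 0.71, 0.0]
contact_force: [0.8, -0.6, -0.1]
gripper_width: 0.999
```

```bash
python3 prof.py; python3 net2.py | grep -v GAP; python3 - <<'E'
from h import *
manip.grab_frame("scene")
for q in("tube","vblock","clamp"):print(q,[world("scene",r["xyz"]).round(3).tolist() for r in manip.tip_of(q,"scene")[:1]])
E
```

```text
scene line slope -0.003225397790616803 edge slope 0.0035178478801556404 yaw err edge-line -0.006743245670772443 y -0.17499999999999996 -0.19399999999999995 -0.15599999999999992 edge x 0.6081694723683932 line x 0.6093335132258924 GAP mm 1.1640408574991046 bandw 0.039611111111106746 res 0.00022681176163284937 0.0003171330127048205
scene -0.195 [(595, 213, 198), (596, 204, 203), (598, 190, 209), (599, 170, 216), (601, 146, 221), (602, 120, 224), (604, 99, 224), (605, 90, 216), (607, 95, 200), (608, 112, 176), (610, 131, 148), (611, 149, 120), (613, 162, 95), (614, 170, 76), (616, 174, 65)]
scene -0.135 [(595, 174, 67), (596, 173, 61), (598, 173, 59), (599, 174, 60), (601, 175, 64), (602, 178, 71), (604, 183, 81), (605, 188, 91), (607, 192, 99), (608, 194, 104), (610, 193, 102), (611, 189, 95), (613, 185, 85), (614, 180, 75), (616, 177, 67)]
top -0.195 [(595, 186, 177), (596, 206, 193), (598, 222, 208), (599, 210, 217), (601, 191, 225), (602, 104, 234), (604, 14, 242), (605, 47, 233), (607, 100, 221), (608, 139, 173), (610, 175, 117), (611, 189, 86), (613, 197, 61), (614, 199, 54), (616, 199, 54)]
top -0.135 [(595, 199, 54), (596, 199, 54), (598, 199, 55), (599, 200, 55), (601, 203, 69), (602, 207, 88), (604, 212, 105), (605, 218, 121), (607, 218, 122), (608, 215, 112), (610, 209, 93), (611, 203, 67), (613, 199, 54), (614, 199, 54), (616, 199, 54)]
31.6 [ 0.3988 -0.1752  0.2353] [-0.2561  0.2576  0.4455]
scene bracket 0.63 [ 0.5827 -0.1795  0.0106]
scene bracket_slot 0.96 [ 0.5754 -0.1736  0.0598]
scene bracket_edge 0.96 [ 0.6087 -0.1744  0.009 ]
scene bracket_edge 0.69 [ 0.5623 -0.1728 -0.0031]
scene line 0.91 [ 0.6063 -0.1769  0.0073]
top bracket 0.89 [ 0.5762 -0.1752  0.0125]
top bracket_slot 0.6 [ 0.5772 -0.1723  0.0656]
top bracket_edge 0.9 [ 0.6072 -0.173   0.0122]
top line 0.57 [ 0.6021 -0.1728  0.016 ]
tube [[0.478, -0.442, -0.004]]
vblock [[0.745, -0.011, -0.004]]
clamp [[0.481, 0.467, -0.003]]
```

```bash
python3 -c "
from plant import manip
print(manip.job_done())"
```

```text
the job is handed in; nothing more can be done
None
```

The bracket is off the hook and stands upright on the work plate, with its yellow edge at the white line. I have handed the job in at about 32 s of the 61 s allowed; no verdict was reported.

- **Unhooking:** I gripped the tab and tipped the bracket by pressing its slot against the underside of the hook's rising end. It reached about 38°, settled back to about 28°, and came off over the barb at that tilt without being dropped.
- **Placing:** I turned it upright by pressing its foot edge on the plate, then let it go about 39 mm short of the line.
- **Slip while pushing:** My first push, high on the leg, tipped the bracket forward to about 40° instead of sliding it. I backed the fingers off slowly and it came upright again. I then pushed low, on the rear edge of the foot, with one open finger.

**Last checks**
- **Position:** The scene camera put the edge about 1.2 mm short of the line. The top camera gave between 0.4 mm short and 1.3 mm past, depending on which colour boundary I used. The trained networks put it about 2 to 5 mm past; I trusted them less because each point is only good to about 4 mm.
- **Squareness:** It is square to within about 0.4° (0.007 rad), and the edge is within a few millimetres of the line's middle.
- **Upright and clear:** The network points fit an upright bracket, and the gripper had been drawn back and touched nothing. I had used all 12 picture views, so I checked this end state from numbers only.
- **Bystanders:** The tube, V-block and clamp read where they were at the start, within the detection noise.

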